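Free a balance's transport lock and load the check weight with self-closing forceps

ROBOT

A 6-joint arm with a two-finger parallel gripper is mounted at the origin on the work surface. World frame = base frame: x ahead of the robot, y to its left, z up, the work surface at z = 0. Lengths are in m, angles in rad, forces in N, time in s.
With the tool pointing down it reaches from about 0.225 to 0.875 m from the base axis. Payload 3.4 kg.
Tool frame: the origin (TCP) lies at the centre of the arm's flange, where the gripper is bolted on; the fingertips stand manip.tcp_to_tips ahead of it and the grasp point (between the pads) lies 155 mm ahead of it (manip.tcp_to_tips is the distance from the TCP to the fingertips, in m); z points along the fingers, y is the line along which they close (so a half turn about z gives the same grasp; the last joint's range is limited). The gripper opens to 85 mm and grips with 20 to 120 N. Pads are 22 mm wide; open, the fingers measure 114 mm over their backs; the gripper's body (76 mm by 85 mm) begins 54 mm behind the grasp point. The pads swing forward as they close: fully open they stand 13 mm farther back than shut.
Start: joints at [-1.41, 0.276, 1.505, -0, 1.361, -0.121], TCP at [0.16, -0.552, 0.405] pointing down, gripper open.
Joint ranges: [-2.89, 2.89], [-0.75, 2.08], [0.22, 2.7], [-1.18, 4.32], [0.11, 2.71], [-2.7, 2.7]. Speed limits (rad/s): [2.57, 2.57, 3.14, 3.14, 3.14, 3.14].

INTERFACE

Orientations are given as a unit quaternion [w, x, y, z].
In Python, from rig import sensors, imaging, manip gives the robot as it stands. The module is installed in compiled form; this text tells all that it offers.
- The arm moves only by the tool jog_arm, never from a script. Its argument "plan" is a list of rows, each an object of numbers: "dx", "dy", "dz": the shift along the tool's x, y, z in mm; "ax", "ay", "az": the turn, a rotation vector about the tool's x, y, z in units of 6 degrees (1.0 is 6 degrees); "grip": the closure, from 0 (fully open) to 1 (shut). A call has 1 to 20 rows; each row shifts and turns the commanded pose from where the row before left it, along the tool's axes as they then stand; what a row does not reach is not made up. A row lasts 1/12 s, in which the tool goes at most 41.7 mm and 7.16 degrees, less where a joint would pass 70% of its speed; a pose out of reach is approached as far as the arm can. A call is refused whole if a number of a shift passes 41.7 or a number of a turn 1, either way. A call with a gripper value outside its range is refused whole. The fingers move at their own pace and stop on an object; "grip_force" is the grip in N (left out, the last holds). Time passes only in rows, so rows that do not move let the fingers close. It gives the time, the measured TCP pose, the force, the opening and the grip force at its end, in the units of the state.
- sensors.get_state(): the state, without advancing time (a new reading comes with each control period).
- imaging.get_image(name): name is "scene" or "top"; returns a dict with "image" (480x640x3 uint8, red, green, blue), "K" (3x3 intrinsics, pixels), "extrinsics" (4x4, takes a point from world to camera coordinates). Camera axes: x right, y up, looking along -z (the intrinsics and any distortion apply to the point x, -y, -z); pixel columns grow to the right and rows downward; lengths in m; the calibration is good to about 2 mm. A picture is of the moment at which its call begins. There is no depth.
- manip.sign_off(): hands the job in; it is judged then, once.
The state is a dict: "clock": time; "qpos": joint angles; "qd": joint speeds; "effort": joint torques, N m; "position": TCP position; "ee_rot": TCP orientation; "contact_force": force on the tool from outside, world axes, zero at the start; "moment": the same for the moment, N m; "width": finger opening in m; "gripper_force": force on a finger pad.
Only numpy, scipy, OpenCV 4.12 (cv2) and the standard library are available. Lean on these libraries where they do the work, as an engineer would, in place of code of your own. Each camera call takes 0.05 s, during which the arm holds its last target. There are 200 camera calls.

TASK

The balance has just been moved here and needs a check: slide its orange transport lock all the way to the green end stop, then use the self-closing forceps to take the 200 g weight out of the wooden case and stand it gently in the middle of the weighing pan. Fingers must never touch the weights. Finish with the forceps clipped upright on the end wall of the case again, near the middle where they were, and disturb nothing else.

Things in the scene. Friction and masses are not known exactly. Their poses are not given: they have to be found in the camera images.
- weight_200: the 200 g check weight, largest of three polished steel knob weights: body 28 mm diameter x 34 mm high, then a neck 12 mm diameter, 8 mm high (34 to 42 mm above the underside), then a knob 18 mm diameter, 8 mm high; 50 mm tall. Origin: centre of its underside, z up. It stands loose on the felt in one of three bays of the case; which one varies
- weight_100: the 100 g weight, a smaller steel knob weight, 22 mm diameter, 41 mm tall, in another bay of the case; origin at the centre of its underside. Leave it alone
- weight_50: the 50 g weight, the smallest steel knob weight, 18 mm diameter, 32 mm tall, in another bay of the case; origin at the centre of its underside. Leave it alone
- forceps: self-closing (cross-lock) steel forceps, 105 mm long, about 66 g, standing upright, tips down, clipped by their own spring on the end wall of the case: two legs that cross at z 42 mm, joined at a red spine on top, a black finger pad on each leg. Origin: midway between the two jaw ends, at their underside. z points along the forceps to the spine; x is the line along which jaws and pads move
- jaws (a point): same point as the forceps' origin, between the jaw ends. Each jaw end is 4 mm thick (z 0 to 4 mm) and a shallow V fork 9 mm wide along y, which centres itself on a round neck; above it, up to 20 mm, the jaws bow outwards and leave room for a knob. Squeezed to the stop, 27 mm lie between the prong ends, 47 mm over the bows. A weight not yet standing when they open can stay hooked on one jaw
- pads (a point): midway between the two black finger pads of the forceps, 60 mm above the forceps' origin on its z axis. Pads 26 mm high (z 47 to 73 mm), 11 mm wide along y, one facing +x, one -x of the forceps. Across their outer faces: 33 mm with empty closed jaws, 30 mm when the jaws just touch the 200 g weight's neck or the case wall, 22.4 mm squeezed to the stop. Squeezing takes 11 N at first touch, 15 N at the stop
- spine (a point): top of the forceps' rigid red spine, 105 mm above their origin; the spine is a block 9 mm (x) by 8 mm (y), 13 mm high, in which the legs hinge, 40 mm above the middle of the pads. It may be gripped too, with the fingertips only and not lower than its 13 mm: below it the legs spread, and pressing those opens the jaws
- leg_a (a joint): how far the forceps are squeezed, rad: -0.041 let go (closed, also when clipped on the wall), 0 jaws just touch the case wall, 0.004 just touch the 200 g neck, 0.095 squeezed to the stop. 1 mm less across the pads is +0.0125. The jaws are springy: let back to -0.02 (pads 31.6 mm) with a part in them they grip it, while the pads still press out with some 7 N, enough to carry by; let go entirely, they stay clamped on the part
- clip_edge (a point): middle of the top edge of the case's end wall on which the forceps belong, 40 mm above the bench; the wall is 8 mm thick across y and 76 mm long along x (axes as the case's). The bay behind it (towards -y) is empty. At the start the jaw ends reach 14 mm below this edge, one on each side of the wall, forceps x along this y
- case: open wooden weight case, fixed, 76 mm (x) by 236 mm (y), walls 8 mm thick and 40 mm high, dark green felt floor at 10 mm height, parted across y by ribs 12 mm above the felt. Origin: centre of its underside, z up. Bays at y -80, -25 and +30 mm hold the weights; the bay at y +85 mm is empty; the forceps clip on the +y end wall. On the left or the right of the bench
- pan: round stainless weighing pan of the balance, fixed, 110 mm diameter; origin: centre of its top face, 68 mm above the bench; x and y axes as the balance's (x points from the display to the back)
- lock_grip (a point): top centre of the orange grip of the balance's transport lock: a block 16 mm long along the slide, 13 mm wide, its top 21.5 mm above the balance's white deck (deck 60 mm above the bench). Slides along the balance's x axis (axes as the pan's), from the red mark (display side) to the green one (back). 100 mm to the -y side of the pan's centre; free space of 30 mm beside it
- lock (a joint): position of the transport lock, m: 0 at the red (locked) end, 0.032 at the end stop by the green mark (free); it slides with about 2.5 N of friction and stays where it is left
- bottle: small white bottle with a blue cap, 44 mm diameter, 85 mm tall, standing on the bench; origin at the centre of its underside. Leave it alone
- beaker: small glass beaker, 50 mm diameter, 55 mm tall, standing on the bench between balance and case; origin at the centre of its underside. Leave it alone

How it is judged:
On the way, in this order (a step that is already met when the one before it is completed fails the run):
1. the transport lock is slid to its green end stop (within 2 mm) (value of joint lock above 0.03 m), for 0.2 s.
2. the 200 g weight is held by the forceps, lifted at least 25 mm off the felt (value of joint lock above 0.03 m and z of weight_200 in the frame of case above 0.035 m and contact force between weight_200 and forceps above 0.5 N), for 0.3 s.
At the end, for the whole second after the job is handed in: Lock within 2 mm of its green end stop; 200 g weight upright and still on the pan within 20 mm of its centre, let go; forceps clipped upright (17 deg) and still on the case's end wall, within 30 mm of its middle, jaw ends 3 to 34 mm below the top edge (value of joint lock above 0.03 m and horizontal distance between weight_200 and pan below 0.02 m and z of weight_200 in the frame of pan between -0.003 and 0.003 m and angle between weight_200's own z axis and vertical below 0.05 rad and contact force between weight_200 and pan above 1 N and contact force between weight_200 and forceps below 0.05 N and linear speed of each of weight_200, forceps below 0.01 m/s and x of forceps in the frame of clip_edge between -0.03 and 0.03 m and y of forceps in the frame of clip_edge between -0.01 and 0.01 m and z of forceps in the frame of clip_edge between -0.034 and -0.003 m and angle between forceps's own z axis and vertical below 0.3 rad and contact force between forceps and case above 1 N); the robot touches nothing.
It fails at once if the fingers or the arm touch one of the weights (contact force between any of the fingers, the arm and weight_200 above 0.3 N or contact force between any of the fingers, the arm and weight_100 above 0.3 N or contact force between any of the fingers, the arm and weight_50 above 0.3 N).
It fails at once if the 200 g weight is dropped on the pan or tipped over ((horizontal distance between weight_200 and pan below 0.07 m and z of weight_200 in the frame of pan below 0.02 m and linear speed of weight_200 above 0.4 m/s) or angle between weight_200's own z axis and vertical above 0.7 rad).
It fails at once if the pan is loaded with more than 30 N (contact force between anything else and pan above 30 N).
It fails at once if the forceps are dropped or laid over (angle between forceps's own z axis and vertical above 0.9 rad).
It fails at once if another weight, the bottle or the beaker is shifted by more than 15 mm (weights) or 30 mm (distance of any of weight_100, weight_50 from where it was at the start of the episode above 0.015 m or distance of any of bottle, beaker from where it was at the start of the episode above 0.03 m).
It also fails if it takes over 61 s, if anything falls off the work surface, if the arm or the gripper's body presses on something with over 40 N, if the wrist force passes 120 N, or if a joint passes its speed limit or range.

## Working session

There is one attempt and no reset: what is moved stays moved. The work goes in short steps, Python scripts to look and compute and a tool call to move; the robot and the scene stay as the last step left them, time stands still between calls to the robot, and variables do not carry over. Pictures are saved under pics/ and viewed, at most 10 in all, crops included, and the job is handed in when it is done.

Besides the shell and the picture viewer there is one more tool, called after "Request:" as name(argument=value, ...), one argument or row to a line, values as JSON. jog_arm: Moves the arm, as the interface text tells. Its arguments: {"type":"object","properties":{"plan":{"type":"array"},"grip_force":{"type":"number"}},"required":["plan"]}

```bash
mkdir -p pics; python3 - <<'E'
from rig import sensors, imaging, manip
import cv2,json,numpy as np
print(manip.tcp_to_tips); s=sensors.get_state(); print(s)
for n in("scene","top"):
    d=imaging.get_image(n); cv2.imwrite(f"pics/{n}0.png",d["image"][:,:,::-1]); print(n,d["K"],d["extrinsics"],[k for k in d])
E
```

```text
0.1734
{'clock': 0.0, 'qpos': array([-1.41000006e+00,  2.76557061e-01,  1.50612749e+00, -1.53388744e-05,
        1.36065582e+00, -1.21007786e-01]), 'qd': array([-0.00193854, -0.00085728,  0.00131581, -0.00168271, -0.00029246,
       -0.00058967]), 'effort': array([-4.65802441e-04, -4.16786349e+01, -2.45811027e+01, -2.33073166e-05,
        1.09337055e-02,  6.39469064e-07]), 'position': array([ 0.15985458, -0.55211116,  0.4038633 ]), 'ee_rot': array([-8.73537928e-04,  9.90089118e-01,  1.40437795e-01, -2.48814722e-05]), 'contact_force': array([-0.44290867, -0.20119906,  0.28824519]), 'moment': array([ 0.02023279,  0.02538592, -0.04965297]), 'gripper_force': 0.0, 'width': 0.08571476583279891}
scene [[578.44302519   0.         319.85391186]
 [  0.         578.44302519 235.99008166]
 [  0.           0.           1.        ]] [[ 0.47908484  0.87772614  0.00863395 -0.28134305]
 [-0.70361145  0.37813071  0.60162122  0.34626438]
 [ 0.52479391 -0.29430255  0.79873485 -1.63474278]
 [ 0.          0.          0.          1.        ]] ['image', 'K', 'extrinsics']
top [[445.80649924   0.         324.55938152]
 [  0.         445.80649924 240.09347118]
 [  0.           0.           1.        ]] [[-0.02021914 -0.99950115  0.02426183  0.00841826]
 [ 0.99528868 -0.01782052  0.09530408 -0.58339016]
 [-0.09482418  0.0260745   0.9951525  -0.82140605]
 [ 0.          0.          0.          1.        ]] ['image', 'K', 'extrinsics']
```

View pics/scene0.png

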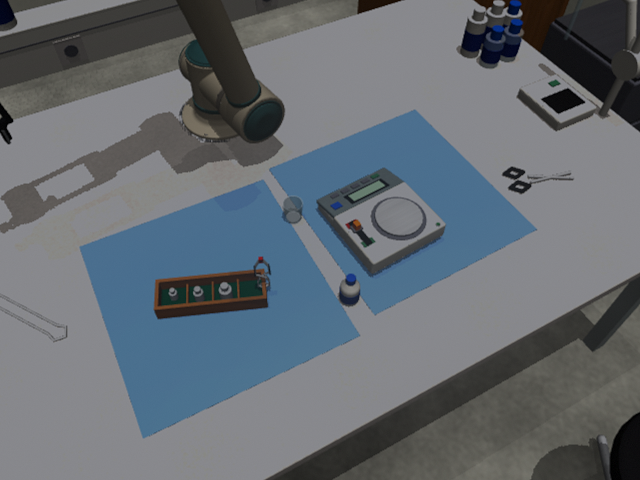

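View pics/top0.png

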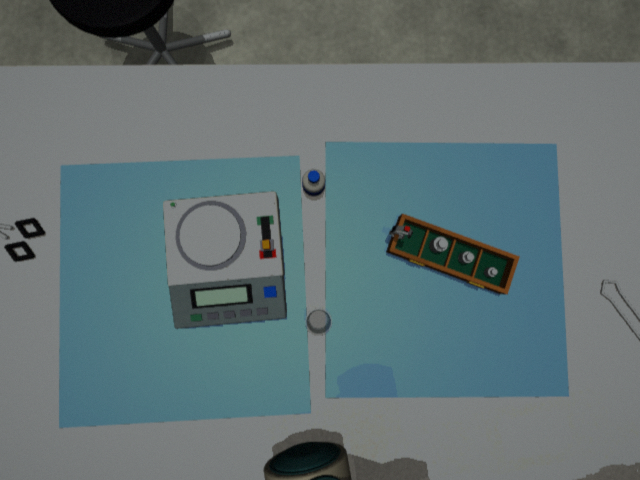

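The scene picture shows the case at (212,295) with the forceps at (262,272). It also shows the balance with its pan at (398,217), the beaker at (292,210) and the bottle at (349,290). The top picture shows the pan at (211,235), the orange lock at (267,243), and the case from (395,232) to (510,275). The 200 g weight is at (441,244), in the bay next to the empty one.

```bash
cat > h.py <<'E'
from rig import sensors, imaging, manip
import cv2,numpy as np
from scipy.spatial.transform import Rotation as R
def cam(n):
    d=imaging.get_image(n); return d["image"],d["K"],d["extrinsics"]
def ray(c,p):
    _,K,E=c; d=np.array([(p[0]-K[0,2])/K[0,0],-(p[1]-K[1,2])/K[1,1],-1]); Rm=E[:3,:3]
    return -Rm.T@E[:3,3], Rm.T@d
def plane(c,p,z):
    o,d=ray(c,p); return (o+d*(z-o[2])/d[2])[:2]
def proj(c,P):
    _,K,E=c; q=E[:3,:3]@np.asarray(P)+E[:3,3]; return np.array([K[0,2]-K[0,0]*q[0]/q[2],K[1,2]+K[1,1]*q[1]/q[2]])
def tri(c1,p1,c2,p2):
    o1,d1=ray(c1,p1);o2,d2=ray(c2,p2)
    t=np.linalg.lstsq(np.c_[d1,-d2],o2-o1,rcond=None)[0]; a=o1+d1*t[0];b=o2+d2*t[1]; return (a+b)/2,np.linalg.norm(a-b)
def hsv(c): return cv2.cvtColor(c[0],cv2.COLOR_RGB2HSV)
def blobs(c,lo,hi,amin=8,roi=None):
    m=cv2.inRange(hsv(c),lo,hi)
    if roi: z=np.zeros_like(m); x0,y0,x1,y1=roi; z[y0:y1,x0:x1]=m[y0:y1,x0:x1]; m=z
    n,l,s,ce=cv2.connectedComponentsWithStats(m)
    return [(int(s[i,4]),ce[i].round(2),s[i,:4]) for i in range(1,n) if s[i,4]>=amin],m
E
python3 - <<'E'
from h import *
t=cam("top");s=cam("scene")
for nm,c,roi in(("top",t,(160,140,540,340)),("scene",s,(140,160,450,330))):
    print(nm)
    for k,lo,hi in(("orange/red",(0,110,60),(14,255,255)),("green",(45,60,20),(90,255,110)),("brown",(5,80,40),(22,255,220))):
        b,m=blobs(c,lo,hi,6,roi)
        for x in sorted(b,key=lambda x:-x[0])[:8]: print(k,x)
b,m=blobs(t,(4,90,40),(22,255,220),6,(370,200,540,310))
r=cv2.minAreaRect(cv2.findNonZero(m)); bx=cv2.boxPoints(r); print(r,[plane(t,p,.04).round(4) for p in bx])
a=cv2.resize(t[0][205:300,380:530],None,fx=5,fy=5,interpolation=cv2.INTER_CUBIC)
cv2.imwrite("pics/casetop.png",a[:,:,::-1])
b1=cv2.resize(s[0][245:325,145:285],(700,400),interpolation=cv2.INTER_CUBIC)
b2=cv2.resize(t[0][185:280,160:290],(390,285)); b3=cv2.resize(s[0][160:280,310:450],(350,300))
o=np.zeros((600,800,3),np.uint8);o[:300,:560]=cv2.resize(b1,(560,300));o[300:585,:390]=b2;o[300:600,400:750]=b3
cv2.imwrite("pics/mix.png",o[:,:,::-1])
E
```

```text
top
orange/red (855, array([465.49, 263.69]), array([390, 233, 129,  61], dtype=int32))
orange/red (308, array([433.53, 227.69]), array([398, 214,  75,  30], dtype=int32))
orange/red (32, array([273.5 , 253.44]), array([271, 249,   5,   9], dtype=int32))
orange/red (29, array([261.03, 254.72]), array([259, 251,   5,   8], dtype=int32))
orange/red (26, array([406.92, 228.23]), array([404, 226,   6,   6], dtype=int32))
orange/red (19, array([478.37, 257.68]), array([476, 251,   6,  14], dtype=int32))
green (624, array([490.61, 267.61]), array([475, 251,  32,  35], dtype=int32))
green (523, array([411.42, 240.13]), array([396, 222,  30,  34], dtype=int32))
green (518, array([461.99, 258.13]), array([448, 241,  31,  34], dtype=int32))
green (450, array([434.8 , 250.11]), array([421, 231,  31,  34], dtype=int32))
green (89, array([195.62, 317.3 ]), array([190, 313,  12,   9], dtype=int32))
green (42, array([259.17, 220.31]), array([257, 216,   7,   9], dtype=int32))
green (38, array([270.37, 219.39]), array([268, 216,   6,   8], dtype=int32))
green (14, array([172.29, 203.86]), array([170
[... 817 characters left out ...]
,  17], dtype=int32))
green (76, array([216.78, 291.57]), array([214, 284,   7,  16], dtype=int32))
green (33, array([374.67, 175.61]), array([371, 173,   9,   6], dtype=int32))
green (18, array([364.11, 244.  ]), array([362, 242,   5,   5], dtype=int32))
brown (1800, array([201.11, 295.98]), array([154, 270, 113,  48], dtype=int32))
brown (58, array([356.66, 224.36]), array([353, 220,   8,  10], dtype=int32))
brown (28, array([259.86, 271.  ]), array([256, 269,   8,   5], dtype=int32))
((453.60565185546875, 254.7122802734375), (126.6437759399414, 42.106040954589844), 20.170654296875) [array([ 0.5565, -0.119 ]), array([ 0.631 , -0.1492]), array([ 0.544 , -0.3719]), array([ 0.4704, -0.3398])]
```

View pics/casetop.png

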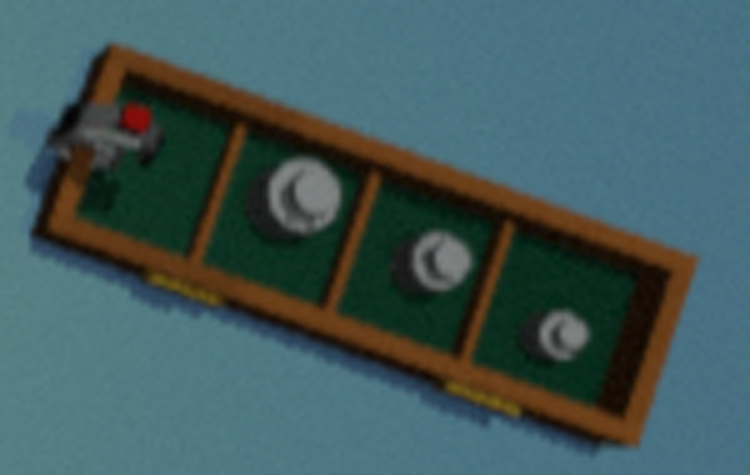

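View pics/mix.png

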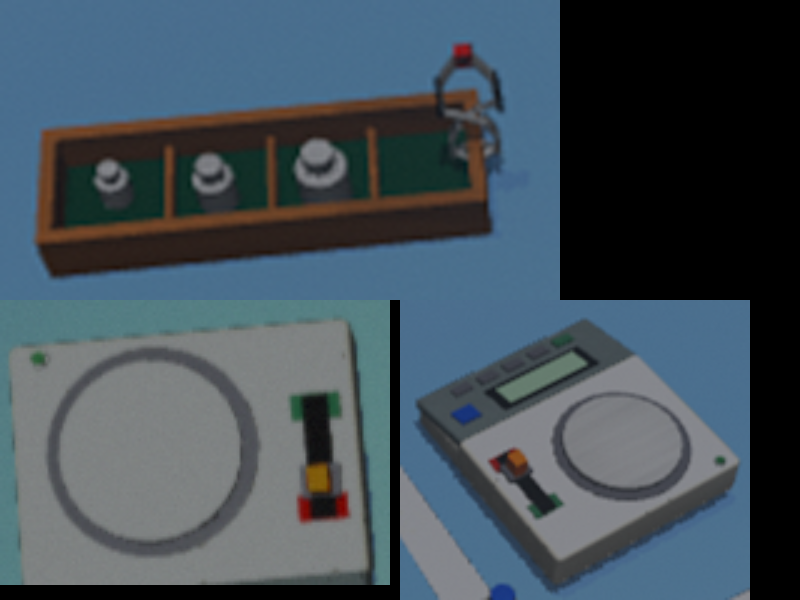

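The case crop shows the forceps clipped at (110,130), near the middle of the left end wall, with the spine leaning slightly outward from the camera, as expected. The 200 g knob is at (318,190). The mix picture shows the orange lock grip at the red end (display side), with free deck behind it.

```bash
python3 - <<'E'
from h import *
t=cam("top");s=cam("scene")
print("cam",ray(t,(0,0))[0],ray(s,(0,0))[0])
C=[np.array(p)/5+(380,205) for p in((110,45),(697,258),(635,442),(38,234))]
P=[plane(t,p,.04) for p in C]; print("corners",np.round(P,4),[np.linalg.norm(P[i]-P[i-1]).round(4) for i in range(4)])
e=(P[0]+P[3])/2; f=(P[1]+P[2])/2; u=(e-f)/np.linalg.norm(e-f)
for a,b in((P[0],P[1]),(P[3],P[2]),(e,f)): print("yang",np.degrees(np.arctan2(*(a-b)[::-1])))
print("center",(e+f)/2)
rt=blobs(t,(0,130,90),(6,255,255),6,(395,215,420,240))[0];rs=blobs(s,(0,130,60),(6,255,255),6,(250,262,272,278))[0];print(rt,rs)
print("spine",tri(t,rt[0][1],s,rs[0][1]))
# lock
ot=blobs(t,(12,150,60),(24,255,255),20,(255,235,275,260))[0];os_=blobs(s,(4,150,60),(22,255,255),20,(345,215,365,240))[0];print(ot,os_)
print("lock top",plane(t,ot[0][1],.0815),tri(t,ot[0][1],s,os_[0][1]))
# marks / balance axes: green and red mark centers at z=.06
g=blobs(t,(45,60,20),(90,255,140),15,(250,210,280,230))[0];r=blobs(t,(0,130,60),(8,255,255),10,(250,245,285,265))[0]
gm=np.mean([plane(t,x[1],.061) for x in g],0);rm=np.mean([plane(t,x[1],.061) for x in r],0);d=gm-rm
print("green",gm,"red",rm,"ang",np.degrees(np.arctan2(d[1],d[0])))
# pan ring
h=hsv(t); gray=t[0][180:290,160:290].mean(2); 
m=np.zeros(h.shape[:2],np.uint8); m[190:280,170:255]=((h[190:280,170:255,2]<145)).astype(np.uint8)*255
cs,_=cv2.findContours(m,cv2.RETR_CCOMP,cv2.CHAIN_APPROX_NONE)
for c in cs:
    if len(c)>120:
        E=cv2.fitEllipse(c); print("pan ell",E,plane(t,E[0],.064))
# knobs: bright
for c,nm,roi in((t,"t",(420,225,510,290)),(s,"s",(160,275,240,305))):
    b,_=blobs(c,(0,0,125),(180,60,255),10,roi)
    print(nm,b)
    if nm=="t":
        for x in b: print(plane(t,x[1],.06))
E
```

```text
cam [0.50292268 0.01943549 0.8728195 ] [ 1.23632583 -0.36510002  1.09983513]
corners [[ 0.6293 -0.1502]
 [ 0.5443 -0.3702]
 [ 0.4758 -0.3424]
 [ 0.5581 -0.1204]] [np.float64(0.0773), np.float64(0.2358), np.float64(0.074), np.float64(0.2367)]
yang 68.87136046167072
yang 69.66423322135519
yang 69.26857235203407
center [ 0.55188404 -0.24579836]
[(20, array([407.  , 228.35]), array([405, 226,   5,   6], dtype=int32))] []Traceback (most recent call last):
  File "<stdin>", line 10, in <module>
IndexError: list index out of range
```

```bash
python3 - <<'E'
from h import *
t=cam("top");s=cam("scene")
rt=blobs(t,(0,130,90),(6,255,255),6,(395,215,420,240))[0]
h=hsv(s); print(h[255:276,255:268:1,0][::3],h[255:276,255:268,1][::3])
print("spine@.131",plane(t,rt[0][1],.131))
ot=blobs(t,(12,150,60),(24,255,255),20,(255,235,275,260))[0];os_=blobs(s,(4,150,60),(22,255,255),20,(345,215,365,240))[0];print(ot,os_)
if ot: print("lock top",plane(t,ot[0][1],.0815),tri(t,ot[0][1],s,os_[0][1]) if os_ else 0)
g=blobs(t,(45,60,20),(90,255,140),15,(250,210,280,230))[0];r=blobs(t,(0,130,60),(8,255,255),10,(250,245,285,265))[0]
gm=np.mean([plane(t,x[1],.061) for x in g],0);rm=np.mean([plane(t,x[1],.061) for x in r],0);d=gm-rm
print("green",gm,"red",rm,"ang",np.degrees(np.arctan2(d[1],d[0])))
h=hsv(t); print(h[235,170:255,2])
m=np.zeros(h.shape[:2],np.uint8); m[190:280,172:255]=((h[190:280,172:255,2]<140)).astype(np.uint8)*255
cs,_=cv2.findContours(m,cv2.RETR_CCOMP,cv2.CHAIN_APPROX_NONE)
for c in cs:
    if len(c)>100:
        E=cv2.fitEllipse(c); print("pan ell",E,plane(t,E[0],.066))
for c,nm,roi in((t,"t",(420,225,510,290)),(s,"s",(160,275,240,305))):
    b,_=blobs(c,(0,0,125),(180,60,255),10,roi)
    print(nm,b)
    if nm=="t":
        for x in b: print(plane(t,x[1],.06))
E
```

```text
[[103 104 103 103 103 103 103 103 103 103 104 104 103]
 [103 104 102 169 179 179 178 176 106 103 104 103 104]
 [104 104 104 160 164 125 137 168 126 110 106 104 103]
 [106 113 107 104 103 103 103 104 104 104 105 103 108]
 [105 104 104 104 104 104 103 103 103 103 103 104 104]
 [  9  11  11  11  11  11  11  11  11 120 103 104 103]
 [109 140   5   0 175   5  11  11  10 130 114 106 106]] [[124 123 124 126 129 130 130 127 126 121 123 122 125]
 [124 125 134 114 214 210 213 155  98 126 125 122 123]
 [125 107  58  27  68  41  68  68  19  20  62 106 123]
 [ 62  15  54 114 124 126 126 125 126 118  82  26  34]
 [ 43 111 127 126 127 127 127 128 127 125 126 125 102]
 [ 58 137 157 154 151 151 151 151 162  19 114 128 123]
 [ 55  17  39  42  44  74 149 138  68   9  16  47  82]]
spine@.131 [ 0.59116994 -0.13925421]
[(70, array([265.71, 243.77]), array([262, 239,   8,  10], dtype=int32))] [(36, array([356.25, 223.  ]), array([353, 220,   8,   7], dtype=int32))]
lock top [0.57363651 0.10339789] (array([0.57308992, 0.10208899, 0.07941508]), np.float64(0.0033630348211247246))
green [0.61944165 0.10713968]
[... 210 characters left out ...]
132 133 128 129 133 132 131 131 131 129 132 129 132 129 132
 132 131 132 133 129 129 130 130 130 128 129 134 132 129 129 125  74  82
  87  87  88  87 110 126 131 133 131 132 129 133 130]
pan ell ((213.0, 234.5), (96.54499053955078, 105.86643981933594), 0.0) [0.59358373 0.20001179]
t [(40, array([442.9 , 242.62]), array([440, 239,   7,   8], dtype=int32)), (20, array([469.9, 256.4]), array([468, 254,   5,   6], dtype=int32))]
[ 0.5717904 -0.2199063]
[ 0.54544299 -0.2687615 ]
s [(28, array([223.71, 284.93]), array([221, 283,   7,   5], dtype=int32)), (16, array([196.75, 288.56]), array([195, 287,   5,   4], dtype=int32)), (24, array([225.75, 291.  ]), array([220, 286,  11,   8], dtype=int32))]
```

```bash
python3 - <<'E'
from h import *
t=cam("top");s=cam("scene")
rt=blobs(t,(0,130,90),(6,255,255),6,(395,215,420,240))[0];rs=blobs(s,(165,110,40),(180,255,255),4,(250,250,272,268))[0];print(rs)
print("spine",tri(t,rt[0][1],s,rs[0][1]))
h=hsv(t);m=np.zeros(h.shape[:2],np.uint8); m[195:276,173:252]=(h[195:276,173:252,2]<108).astype(np.uint8)*255
cs,_=cv2.findContours(m,cv2.RETR_CCOMP,cv2.CHAIN_APPROX_NONE)
for c in cs:
    if len(c)>100:
        E=cv2.fitEllipse(c); print("pan ell",E,plane(t,E[0],.066))
np.set_printoptions(linewidth=200)
print(cv2.cvtColor(t[0],7)[234:258,427:452]); print(cv2.cvtColor(s[0],7)[276:304,212:240])
E
```

```text
[(16, array([260.25, 258.38]), array([258, 257,   5,   4], dtype=int32))]
spine (array([ 0.59102505, -0.14079262,  0.12803039]), np.float64(0.002030627201702388))
pan ell ((210.5614471435547, 235.2980194091797), (68.65438079833984, 70.19808197021484), 65.0047607421875) [0.59220847 0.20439239]
pan ell ((209.4718017578125, 234.70205688476562), (60.21803283691406, 61.795509338378906), 60.965545654296875) [0.59332762 0.2063563 ]
[[ 68  46  37  35  35  24  24  29  19  19  16  16  17  14  16  13  18  21  20  28  41  53  59  66  70]
 [ 61  42  38  36  34  35  34  34  28  25  22  25  20  25  23  19  18  15  17  17  20  29  35  43  56]
 [ 56  38  36  36  38  33  31  37  34  38  38  51  61  63  60  50  40  26  16  18  17  15  18  21  30]
 [ 49  35  36  33  39  35  33  35  38  60  83 100 106 106 103  94  84  56  32  14  20  14  16  17  13]
 [ 41  37  34  34  33  33  32  34  53  96 122 125 124 111 123 126 120  98  67  35  21  16  19  16  15]
 [ 39  33  33  30  32  31  34  46  89 123 127 122 110 100 123 125 125 124 104  62  33  25  20  20  15]
 [ 36  35  33  29  31  31  39  80 119 124 124 102  91
[... 4322 characters left out ...]
  69  56]
 [ 67  59  37  34  36  36  36  35  38  42  47  48  51  52  55  55  57  55  56  55  55  55  56  57  59  62  68  65]
 [ 68  59  36  35  39  43  46  45  50  55  62  65  64  66  67  69  69  67  67  65  67  68  67  67  67  67  67  67]
 [ 69  67  59  60  63  64  66  65  68  70  75  75  75  75  75  74  76  72  72  69  67  68  68  68  69  65  63  61]
 [ 73  75  76  76  76  75  75  76  75  76  75  75  75  75  76  72  70  65  61  60  55  55  53  52  53  47  46  42]
 [ 75  76  75  76  75  75  72  70  65  64  65  62  60  58  57  53  50  44  41  43  38  36  33  32  31  33  33  33]
 [ 64  62  60  58  57  57  52  50  45  42  45  39  36  34  33  33  33  35  34  34  34  37  36  35  35  35  35  35]]
```

```bash
python3 - <<'E'
from h import *
t=cam("top");s=cam("scene")
print("knob",tri(t,(443,242.3),s,(223.6,285.2)),plane(t,(443,242.3),.06),plane(s,(223.6,285.2),.06),"body",plane(t,(440.6,243.9),.044),plane(s,(225.0,290.1),.044))
print("spine s@.131",plane(s,(260.25,257.5),.131), "pan scene", [plane(s,p,.068) for p in((398.5,217),)])
print("lock s", plane(s,(356.25,223),.0815))
E
```

```text
knob (array([ 0.57163993, -0.22185685,  0.05921434]), np.float64(0.0033408736204709084)) [ 0.57237886 -0.22011891] [ 0.5710879  -0.22332259] body [ 0.57081183 -0.22015785] [ 0.57363247 -0.22332417]
spine s@.131 [ 0.59043835 -0.14139618] pan scene [array([0.59590634, 0.20009852])]
lock s [0.57387869 0.09952931]
```

Request:
jog_arm(
  plan=[
    {"az": 1,"grip": 1},
    {"az": 1,"grip": 1},
    {"dx": 21.5,"dy": -31.1,"grip": 1},
    {"dx": 21.5,"dy": -31.1,"grip": 1},
    {"dx": 21.5,"dy": -31.1,"grip": 1},
    {"dx": 21.5,"dy": -31.1,"grip": 1},
    {"dx": 21.5,"dy": -31.1,"grip": 1},
    {"dx": 21.5,"dy": -31.1,"grip": 1},
    {"dx": 21.5,"dy": -31.1,"grip": 1},
    {"dx": 21.5,"dy": -31.1,"grip": 1},
    {"dx": 21.5,"dy": -31.1,"grip": 1},
    {"dx": 21.5,"dy": -31.1,"grip": 1},
    {"dx": 21.5,"dy": -31.1,"grip": 1},
    {"dx": 21.5,"dy": -31.1,"grip": 1},
    {"dx": 21.5,"dy": -31.1,"grip": 1},
    {"dx": 21.5,"dy": -31.1,"grip": 1},
    {"dx": 21.5,"dy": -31.1,"grip": 1},
    {"dx": 21.5,"dy": -31.1,"grip": 1},
    {"dx": 21.5,"dy": -31.1,"grip": 1},
    {"dx": 21.5,"dy": -31.1,"grip": 1},
  ],
)

```text
$.plan[0]: bad value
```

Request:
jog_arm(
  plan=[
    {"dx": 21.5,"dy": -31.1,"grip": 1},
    {"dx": 21.5,"dy": -31.1,"grip": 1},
    {"grip": 1},
    {"grip": 1},
  ],
)

```text
$.plan[0]: bad value
```

Request:
jog_arm(
  plan=[
    {"dx": 0,"dy": 0,"dz": 0,"ax": 0,"ay": 0,"az": 1.0,"grip": 1.0},
  ],
)

```text
clock: 0.68
position: [0.1599, -0.5523, 0.4048]
ee_rot: [0.0, 0.996, 0.088, -0.0]
contact_force: [0.5, -0.2, -0.1]
width: 0.0754
gripper_force: 0.0
```

Request:
jog_arm(
  plan=[
    {"dx": 0,"dy": 0,"dz": 0,"ax": 0,"ay": 0,"az": 1,"grip": 1},
    {"dx": 21.5,"dy": -31.1,"dz": 0,"ax": 0,"ay": 0,"az": 0,"grip": 1},
    {"dx": 21.5,"dy": -31.1,"dz": 0,"ax": 0,"ay": 0,"az": 0,"grip": 1},
    {"dx": 21.5,"dy": -31.1,"dz": 0,"ax": 0,"ay": 0,"az": 0,"grip": 1},
    {"dx": 21.5,"dy": -31.1,"dz": 0,"ax": 0,"ay": 0,"az": 0,"grip": 1},
    {"dx": 21.5,"dy": -31.1,"dz": 0,"ax": 0,"ay": 0,"az": 0,"grip": 1},
    {"dx": 21.5,"dy": -31.1,"dz": 0,"ax": 0,"ay": 0,"az": 0,"grip": 1},
    {"dx": 21.5,"dy": -31.1,"dz": 0,"ax": 0,"ay": 0,"az": 0,"grip": 1},
    {"dx": 21.5,"dy": -31.1,"dz": 0,"ax": 0,"ay": 0,"az": 0,"grip": 1},
    {"dx": 21.5,"dy": -31.1,"dz": 0,"ax": 0,"ay": 0,"az": 0,"grip": 1},
    {"dx": 21.5,"dy": -31.1,"dz": 0,"ax": 0,"ay": 0,"az": 0,"grip": 1},
    {"dx": 21.5,"dy": -31.1,"dz": 0,"ax": 0,"ay": 0,"az": 0,"grip": 1},
    {"dx": 21.5,"dy": -31.1,"dz": 0,"ax": 0,"ay": 0,"az": 0,"grip": 1},
    {"dx": 21.5,"dy": -31.1,"dz": 0,"ax": 0,"ay": 0,"az": 0,"grip": 1},
    {"dx": 21.5,"dy": -31.1,"dz": 0,"ax": 0,"ay": 0,"az": 0,"grip": 1},
    {"dx": 21.5,"dy": -31.1,"dz": 0,"ax": 0,"ay": 0,"az": 0,"grip": 1},
    {"dx": 21.5,"dy": -31.1,"dz": 0,"ax": 0,"ay": 0,"az": 0,"grip": 1},
    {"dx": 21.5,"dy": -31.1,"dz": 0,"ax": 0,"ay": 0,"az": 0,"grip": 1},
    {"dx": 21.5,"dy": -31.1,"dz": 0,"ax": 0,"ay": 0,"az": 0,"grip": 1},
    {"dx": 21.5,"dy": -31.1,"dz": 0,"ax": 0,"ay": 0,"az": 0,"grip": 1},
  ],
)

```text
clock: 2.35
position: [0.5252, 0.0685, 0.4049]
ee_rot: [0.0, 0.999, 0.036, 0.0]
contact_force: [0.7, -0.6, 0.8]
width: -0.0002
gripper_force: 0.0
```

Request:
jog_arm(
  plan=[
    {"dx": 21.5,"dy": -31.1,"dz": 0,"ax": 0,"ay": 0,"az": 0,"grip": 1},
    {"dx": 0,"dy": 0,"dz": 0,"ax": 0,"ay": 0,"az": 0,"grip": 1},
    {"dx": 0,"dy": 0,"dz": 0,"ax": 0,"ay": 0,"az": 0,"grip": 1},
    {"dx": 0,"dy": 0,"dz": 0,"ax": 0,"ay": 0,"az": 0,"grip": 1},
  ],
)

```text
clock: 2.68
position: [0.5435, 0.099, 0.4044]
ee_rot: [0.0, 0.999, 0.037, -0.001]
contact_force: [-0.1, -0.4, -1.6]
width: 0.0001
gripper_force: 0.0
```

Request:
jog_arm(
  plan=[
    {"dx": 0,"dy": 0,"dz": 36,"ax": 0,"ay": 0,"az": 0,"grip": 1},
    {"dx": 0,"dy": 0,"dz": 36,"ax": 0,"ay": 0,"az": 0,"grip": 1},
    {"dx": 0,"dy": 0,"dz": 36,"ax": 0,"ay": 0,"az": 0,"grip": 1},
    {"dx": 0,"dy": 0,"dz": 30,"ax": 0,"ay": 0,"az": 0,"grip": 1},
    {"dx": 0,"dy": 0,"dz": 16,"ax": 0,"ay": 0,"az": 0,"grip": 1},
    {"dx": 0,"dy": 0,"dz": 8,"ax": 0,"ay": 0,"az": 0,"grip": 1},
    {"dx": 0,"dy": 0,"dz": 0,"ax": 0,"ay": 0,"az": 0,"grip": 1},
    {"dx": 0,"dy": 0,"dz": 0,"ax": 0,"ay": 0,"az": 0,"grip": 1},
  ],
)

```text
clock: 3.35
position: [0.544, 0.0982, 0.2434]
ee_rot: [0.0, 0.999, 0.036, 0.0]
contact_force: [-0.0, 0.2, 0.5]
width: -0.0001
gripper_force: 0.0
```

Request:
jog_arm(
  plan=[
    {"dx": 6,"dy": 0,"dz": 0,"ax": 0,"ay": 0,"az": 0,"grip": 1},
    {"dx": 6,"dy": 0,"dz": 0,"ax": 0,"ay": 0,"az": 0,"grip": 1},
    {"dx": 6,"dy": 0,"dz": 0,"ax": 0,"ay": 0,"az": 0,"grip": 1},
    {"dx": 5,"dy": 0,"dz": 0,"ax": 0,"ay": 0,"az": 0,"grip": 1},
    {"dx": 5,"dy": 0,"dz": 0,"ax": 0,"ay": 0,"az": 0,"grip": 1},
    {"dx": 5,"dy": 0,"dz": 0,"ax": 0,"ay": 0,"az": 0,"grip": 1},
    {"dx": 3,"dy": 0,"dz": 0,"ax": 0,"ay": 0,"az": 0,"grip": 1},
    {"dx": 0,"dy": 0,"dz": 0,"ax": 0,"ay": 0,"az": 0,"grip": 1},
  ],
)

```text
clock: 4.02
position: [0.5807, 0.1019, 0.2427]
ee_rot: [-0.0, 0.999, 0.036, 0.001]
contact_force: [0.1, -0.2, -0.0]
width: 0.0003
gripper_force: 0.0
```

Request:
jog_arm(
  plan=[
    {"dx": 2,"dy": 0,"dz": 0,"ax": 0,"ay": 0,"az": 0,"grip": 1},
    {"dx": 2,"dy": 0,"dz": 0,"ax": 0,"ay": 0,"az": 0,"grip": 1},
  ],
)

```text
clock: 4.18
position: [0.5835, 0.1021, 0.2425]
ee_rot: [0.0, 0.999, 0.036, -0.001]
contact_force: [-2.7, -0.1, 1.3]
width: 0.0002
gripper_force: 1.3
```

Request:
jog_arm(
  plan=[
    {"dx": 1,"dy": 0,"dz": 0,"ax": 0,"ay": 0,"az": 0,"grip": 1},
    {"dx": 1,"dy": 0,"dz": 0,"ax": 0,"ay": 0,"az": 0,"grip": 1},
  ],
)

```text
clock: 4.35
position: [0.5854, 0.1022, 0.2425]
ee_rot: [-0.0, 0.999, 0.036, -0.001]
contact_force: [-4.5, 0.7, 3.0]
width: -0.0002
gripper_force: 2.1
```

Request:
jog_arm(
  plan=[
    {"dx": 1,"dy": 0,"dz": 0,"ax": 0,"ay": 0,"az": 0,"grip": 1},
    {"dx": 1,"dy": 0,"dz": 0,"ax": 0,"ay": 0,"az": 0,"grip": 1},
  ],
)

```text
clock: 4.52
position: [0.5861, 0.1023, 0.2425]
ee_rot: [0.0, 0.999, 0.036, -0.003]
contact_force: [-8.6, -0.1, 5.0]
width: -0.0001
gripper_force: 4.2
```

Request:
jog_arm(
  plan=[
    {"dx": 1,"dy": 0,"dz": 0,"ax": 0,"ay": 0,"az": 0,"grip": 1},
    {"dx": 1,"dy": 0,"dz": 0,"ax": 0,"ay": 0,"az": 0,"grip": 1},
    {"dx": 0,"dy": 0,"dz": 0,"ax": 0,"ay": 0,"az": 0,"grip": 1},
  ],
)

```text
clock: 4.77
position: [0.5868, 0.1023, 0.2425]
ee_rot: [0.0, 0.999, 0.036, -0.005]
contact_force: [-10.9, -1.1, 7.6]
width: -0.0002
gripper_force: 5.3
```

```bash
python3 - <<'E'
from h import *
s=cam("scene");t=cam("top")
o=np.zeros((500,800,3),np.uint8)
o[:,:400]=cv2.resize(s[0][190:270,320:384],(400,500),interpolation=2);o[:,400:]=cv2.resize(t[0][190:290,230:310],(400,500),interpolation=2)
cv2.imwrite("pics/lock1.png",o[:,:,::-1]); print(blobs(s,(4,150,60),(22,255,255),6,(345,215,385,260))[0])
E
```

```text
[(46, array([364.74, 233.41]), array([361, 229,   8,  10], dtype=int32))]
```

View pics/lock1.png

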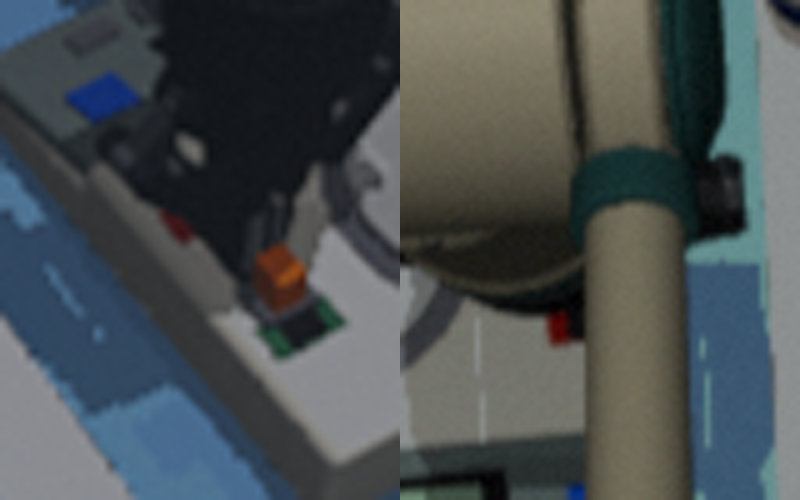

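The scene crop shows the orange block pushed up to the green mark at about (280,275), with the shut fingertips behind it.

```bash
python3 - <<'E'
from h import *
s=cam("scene")
b,m=blobs(s,(4,150,60),(22,255,255),6,(345,215,385,260))
a=plane(s,(356.68,224.08),.076);c=plane(s,b[0][1],.076);print(a,c,np.linalg.norm(c-a),b)
q=[plane(s,x[1],.06) for x in blobs(s,(45,60,20),(90,255,140),6,(355,225,385,260))[0]];print(q)
E
```

```text
[0.57342313 0.10130508] [0.60487221 0.10347134] 0.031523597251733385 [(45, array([364.76, 233.51]), array([361, 230,   8,   9], dtype=int32))]
[array([0.6188257 , 0.11494136]), array([0.61938014, 0.0944591 ])]
```

Request:
jog_arm(
  plan=[
    {"dx": -10,"dy": 0,"dz": 0,"ax": 0,"ay": 0,"az": 0,"grip": 1},
    {"dx": -5,"dy": 0,"dz": -10,"ax": 0,"ay": 0,"az": 0,"grip": 1},
    {"dx": 0,"dy": 0,"dz": -36,"ax": 0,"ay": 0,"az": 0,"grip": 1},
    {"dx": 0,"dy": 0,"dz": -36,"ax": 0,"ay": 0,"az": 0,"grip": 0},
    {"dx": 0,"dy": 0,"dz": -36,"ax": 0,"ay": 0,"az": 0,"grip": 0},
    {"dx": 0,"dy": 0,"dz": 0,"ax": 0,"ay": 0,"az": 1,"grip": 0},
    {"dx": 0,"dy": 0,"dz": 0,"ax": 0,"ay": 0,"az": 1,"grip": 0},
    {"dx": 0,"dy": 0,"dz": 0,"ax": 0,"ay": 0,"az": 1,"grip": 0},
    {"dx": 0,"dy": 0,"dz": 0,"ax": 0,"ay": 0,"az": 1,"grip": 0},
    {"dx": 0,"dy": 0,"dz": 0,"ax": 0,"ay": 0,"az": 0.17,"grip": 0},
    {"dx": 0,"dy": 0,"dz": 0,"ax": 0,"ay": 0,"az": 0,"grip": 0},
    {"dx": 0,"dy": 0,"dz": 0,"ax": 0,"ay": 0,"az": 0,"grip": 0},
  ],
)

```text
clock: 5.92
position: [0.5749, 0.1013, 0.3611]
ee_rot: [-0.0, 0.984, -0.18, 0.001]
contact_force: [-0.3, -0.1, -0.2]
width: 0.0853
gripper_force: 0.0
```

```bash
cat >> h.py <<'E'
def delta(x,y,z):
    st=sensors.get_state(); q=st["ee_rot"]; r=R.from_quat([q[1],q[2],q[3],q[0]]); M=r.as_matrix()
    print("yaw",np.degrees(np.arctan2(M[1,0],M[0,0])).round(2),"tilt",np.degrees(np.arccos(-M[2,2])).round(2),"tool delta mm",(M.T@(np.array([x,y,z])-st["position"])*1000).round(1),"pos",st["position"].round(4),"q",st["qpos"].round(2),"w",st["width"],"t",st["clock"])
E
python3 - <<'E'
from h import *
delta(.591,-.1405,.37)
s=cam("scene");b,m=blobs(s,(4,150,60),(22,255,255),6,(345,215,385,260))
print(plane(s,b[0][1],.076),b)
E
```

```text
yaw -20.76 tilt 0.08 tool delta mm [100.8 220.4  -8.8] pos [0.5749 0.1013 0.3611] q [ 0.06  0.32  1.56 -0.    1.27  1.99] w 0.08529402839795301 t 5.9167
[0.60487221 0.10347134] [(45, array([364.76, 233.51]), array([361, 230,   8,   9], dtype=int32))]
```

Request:
jog_arm(
  plan=[
    {"dx": 14.4,"dy": 31.5,"dz": 0,"ax": 0,"ay": 0,"az": 0,"grip": 0},
    {"dx": 14.4,"dy": 31.5,"dz": 0,"ax": 0,"ay": 0,"az": 0,"grip": 0},
    {"dx": 14.4,"dy": 31.5,"dz": 0,"ax": 0,"ay": 0,"az": 0,"grip": 0},
    {"dx": 14.4,"dy": 31.5,"dz": 0,"ax": 0,"ay": 0,"az": 0,"grip": 0},
    {"dx": 14.4,"dy": 31.5,"dz": 0,"ax": 0,"ay": 0,"az": 0,"grip": 0},
    {"dx": 14.4,"dy": 31.5,"dz": 0,"ax": 0,"ay": 0,"az": 0,"grip": 0},
    {"dx": 14.4,"dy": 31.5,"dz": 0,"ax": 0,"ay": 0,"az": 0,"grip": 0},
    {"dx": 0,"dy": 0,"dz": 0,"ax": 0,"ay": 0,"az": 0,"grip": 0},
    {"dx": 0,"dy": 0,"dz": 0,"ax": 0,"ay": 0,"az": 0,"grip": 0},
  ],
)

```text
clock: 6.72
position: [0.5905, -0.1426, 0.3604]
ee_rot: [-0.0, 0.983, -0.182, 0.0]
contact_force: [-0.7, -0.6, 0.1]
width: 0.0854
gripper_force: 0.0
```

Request:
jog_arm(
  plan=[
    {"dx": 0,"dy": 0,"dz": 36,"ax": 0,"ay": 0,"az": 0,"grip": 0},
    {"dx": 0,"dy": 0,"dz": 36,"ax": 0,"ay": 0,"az": 0,"grip": 0},
    {"dx": 0,"dy": 0,"dz": 20,"ax": 0,"ay": 0,"az": 0,"grip": 0},
    {"dx": 0,"dy": 0,"dz": 10,"ax": 0,"ay": 0,"az": 0,"grip": 0},
    {"dx": 0,"dy": 0,"dz": 10,"ax": 0,"ay": 0,"az": 0,"grip": 0},
    {"dx": 0,"dy": 0,"dz": 0,"ax": 0,"ay": 0,"az": 0,"grip": 0},
  ],
)

```text
clock: 7.22
position: [0.5902, -0.1397, 0.2474]
ee_rot: [-0.0, 0.984, -0.181, -0.001]
contact_force: [-0.3, -0.3, -0.2]
width: 0.0852
gripper_force: 0.0
```

```bash
python3 - <<'E'
from h import *
delta(.591,-.1405,.241)
s=cam("scene");cv2.imwrite("pics/f1.png",cv2.resize(s[0][220:320,190:310],(720,600),interpolation=2)[:,:,::-1])
E
```

```text
yaw -20.8 tilt 0.13 tool delta mm [1.1 0.5 6.4] pos [ 0.5902 -0.1397  0.2474] q [-0.35  0.45  1.66  0.    1.04  1.59] w 0.0852102790665253 t 7.2167
```

View pics/f1.png

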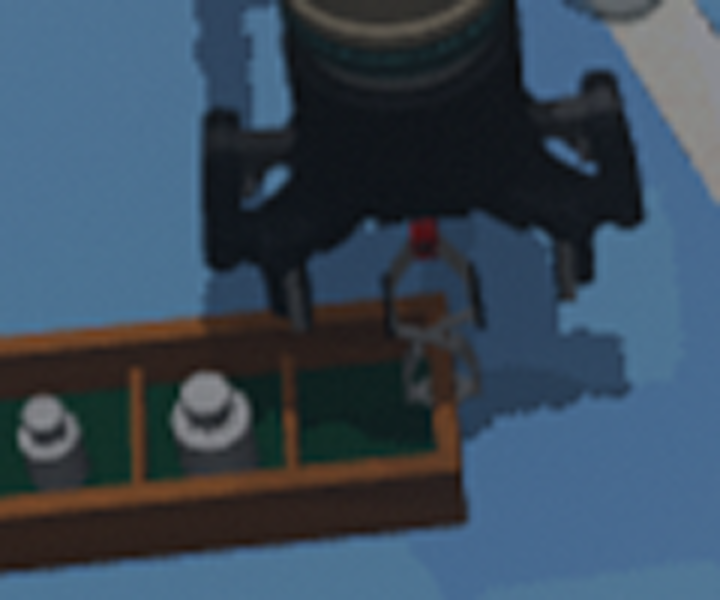

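The picture shows both fingertips straddling the forceps: spine at (425,235), pads at (388,300) and (478,300). The weight at (210,410) is clear.

Request:
jog_arm(
  plan=[
    {"dx": 1,"dy": 0.5,"dz": 5,"ax": 0,"ay": 0,"az": 0,"grip": 0.3},
    {"dx": 0,"dy": 0,"dz": 0,"ax": 0,"ay": 0,"az": 0,"grip": 0.5},
    {"dx": 0,"dy": 0,"dz": 0,"ax": 0,"ay": 0,"az": 0,"grip": 0.58},
    {"dx": 0,"dy": 0,"dz": 0,"ax": 0,"ay": 0,"az": 0,"grip": 0.58},
    {"dx": 0,"dy": 0,"dz": 0,"ax": 0,"ay": 0,"az": 0,"grip": 0.58},
    {"dx": 0,"dy": 0,"dz": 0,"ax": 0,"ay": 0,"az": 0,"grip": 0.58},
  ],
  grip_force=30,
)

```text
clock: 7.77
position: [0.5912, -0.1415, 0.2441]
ee_rot: [0.0, 0.983, -0.181, 0.0]
contact_force: [0.1, -0.2, -0.4]
width: 0.0358
gripper_force: 0.0
```

Request:
jog_arm(
  plan=[
    {"dx": 0,"dy": 0,"dz": 0,"ax": 0,"ay": 0,"az": 0,"grip": 0.62},
    {"dx": 0,"dy": 0,"dz": 0,"ax": 0,"ay": 0,"az": 0,"grip": 0.64},
    {"dx": 0,"dy": 0,"dz": 0,"ax": 0,"ay": 0,"az": 0,"grip": 0.65},
    {"dx": 0,"dy": 0,"dz": 0,"ax": 0,"ay": 0,"az": 0,"grip": 0.65},
  ],
)

```text
clock: 8.1
position: [0.5911, -0.1414, 0.2436]
ee_rot: [-0.0, 0.983, -0.181, -0.0]
contact_force: [0.3, 0.1, -0.9]
width: 0.03
gripper_force: 9.7
```

Request:
jog_arm(
  plan=[
    {"dx": 0,"dy": 0,"dz": 0,"ax": 0,"ay": 0,"az": 0,"grip": 0.69},
    {"dx": 0,"dy": 0,"dz": 0,"ax": 0,"ay": 0,"az": 0,"grip": 0.735},
    {"dx": 0,"dy": 0,"dz": 0,"ax": 0,"ay": 0,"az": 0,"grip": 0.735},
    {"dx": 0,"dy": 0,"dz": 0,"ax": 0,"ay": 0,"az": 0,"grip": 0.735},
    {"dx": 0,"dy": 0,"dz": 0,"ax": 0,"ay": 0,"az": 0,"grip": 0.735},
  ],
)

```text
clock: 8.52
position: [0.5911, -0.1414, 0.2436]
ee_rot: [0.0, 0.983, -0.181, -0.0]
contact_force: [-0.0, -0.1, -1.1]
width: 0.023
gripper_force: 23.2
```

Request:
jog_arm(
  plan=[
    {"dx": 0,"dy": 0,"dz": -6,"ax": 0,"ay": 0,"az": 0,"grip": 0.735},
    {"dx": 0,"dy": 0,"dz": -12,"ax": 0,"ay": 0,"az": 0,"grip": 0.735},
    {"dx": 0,"dy": 0,"dz": -25,"ax": 0,"ay": 0,"az": 0,"grip": 0.735},
    {"dx": 0,"dy": 0,"dz": -30,"ax": 0,"ay": 0,"az": 0,"grip": 0.735},
    {"dx": 0,"dy": 0,"dz": -30,"ax": 0,"ay": 0,"az": 0,"grip": 0.735},
    {"dx": 0,"dy": 0,"dz": 0,"ax": 0,"ay": 0,"az": 0,"grip": 0.735},
    {"dx": 0,"dy": 0,"dz": 0,"ax": 0,"ay": 0,"az": 0,"grip": 0.735},
  ],
)

```text
clock: 9.1
position: [0.5915, -0.1415, 0.3493]
ee_rot: [0.0, 0.983, -0.181, 0.003]
contact_force: [-0.0, -0.0, -1.8]
width: 0.0232
gripper_force: 23.2
```

```bash
python3 - <<'E'
from h import *
delta(.572,-.2215,.35)
s=cam("scene");t=cam("top");o=np.zeros((600,800,3),np.uint8)
o[:,:400]=cv2.resize(s[0][190:310,220:300],(400,600),interpolation=2);o[:300,400:]=cv2.resize(t[0][180:280,370:500],(400,300),interpolation=2)
cv2.imwrite("pics/f2.png",o[:,:,::-1])
E
```

```text
yaw -20.87 tilt 0.3 tool delta mm [10.2 81.7 -0.6] pos [ 0.5915 -0.1415  0.3493] q [-0.35  0.36  1.52 -0.    1.26  1.59] w 0.02323430327864387 t 9.1
```

View pics/f2.png

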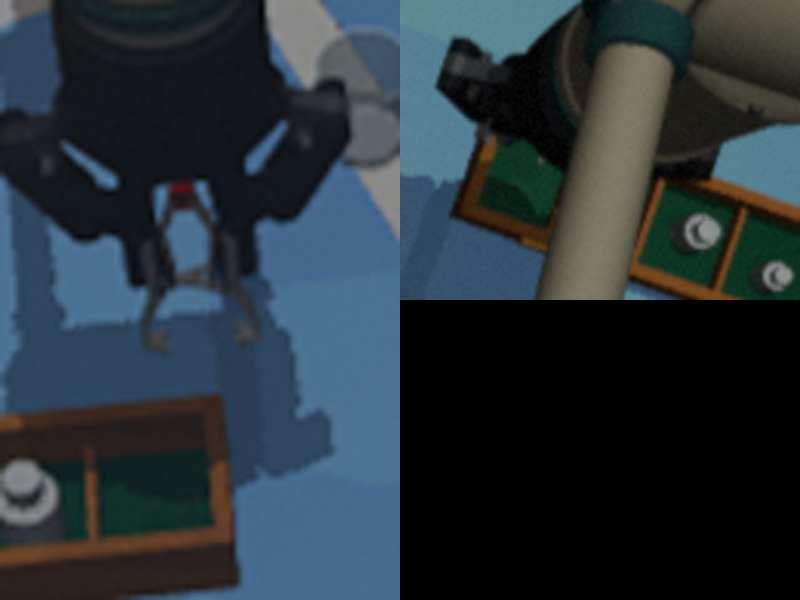

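The picture shows the forceps held upright with the jaws open, jaw ends at crop (157,345) and (245,335). The case and weight are undisturbed.

```bash
python3 - <<'E'
from h import *
s=cam("scene")
print("jaws",plane(s,(260.2,258),.134),"spine",[ (x,plane(s,x[1],.231)) for x in blobs(s,(165,110,40),(180,255,255),4,(250,215,265,240))[0]])
g=cv2.cvtColor(s[0],7);np.set_printoptions(linewidth=200);print(g[246:264,246:274])
E
```

```text
jaws [ 0.59351156 -0.14270298] spine [((11, array([255.64, 227.09]), array([254, 226,   4,   3], dtype=int32)), array([ 0.58912215, -0.14231442]))]
[[ 24  16  17  37  46  35  41  35  27  50  63  61  59  61  68  60  46  52  39  37  44  42  49  58  58  58  56  72]
 [ 65  55  56  49  45  34  28  32  48  79  90  86  78  75  77  65  52  58  42  33  43  47  54  58  59  61  62  58]
 [ 98  95  98  70  45  37  25  66  89 103 108 108 102  99 101  91  81  77  51  41  51  49  51  54  58  61  63  63]
 [105 106 110  78  49  44  40  90 108 107 105 105 107 106 107 107 103  97  66  52  55  51  49  51  56  61  65  62]
 [105 108 104  70  46  53  77 100 105 106 105 106 105 105 105 105 101  99  74  57  57  52  50  48  53  63  65  82]
 [104 107  89  57  43  68  99 107 107 106 106 106 107 107 107 106 102 101  75  56  57  57  53  50  54  64  65  80]
 [105 109  81  51  50  88 107 108  95 100  94  87  85  87  88  87  83  81  67  58  58  59  57  53  52  62  66  62]
 [109  97  65  48  54  81  89  89  72  80  73  62  63  64  64  62  59  55  57  58  58  59  58  55  50  53  64  64]
 [ 87  73  52  48  58  65  64  6
[... 418 characters left out ...]
  64  66]
 [ 65  65  59  54  62  69  67  66  67  65  65  65  66  65  65  66  60  58  58  58  58  61  54  54  57  61  66  66]
 [ 64  66  61  52  55  58  61  59  63  66  66  65  65  66  66  66  63  58  59  59  58  55  55  57  58  63  67  67]
 [ 65  67  63  59  61  60  57  57  62  66  65  65  65  66  66  65  65  60  58  57  58  58  58  59  57  64  66  66]
 [ 65  65  65  66  66  66  64  65  66  64  66  65  66  64  65  65  65  61  59  57  58  58  59  58  58  63  66  66]
 [ 65  65  65  65  65  65  65  65  64  65  65  66  65  65  65  65  66  60  57  59  58  57  59  57  58  63  66  65]
 [ 65  65  65  65  65  64  65  65  66  66  66  65  66  65  65  66  65  62  58  59  58  59  58  59  58  63  67  65]]
```

Request:
jog_arm(
  plan=[
    {"dx": 2.7,"dy": 20.7,"dz": 0,"ax": 0,"ay": 0,"az": 0,"grip": 0.735},
    {"dx": 2.7,"dy": 20.7,"dz": 0,"ax": 0,"ay": 0,"az": 0,"grip": 0.735},
    {"dx": 2.7,"dy": 20.7,"dz": 0,"ax": 0,"ay": 0,"az": 0,"grip": 0.735},
    {"dx": 2.7,"dy": 20.7,"dz": 0,"ax": 0,"ay": 0,"az": 0,"grip": 0.735},
    {"dx": 0,"dy": 0,"dz": 30,"ax": 0,"ay": 0,"az": 0,"grip": 0.735},
    {"dx": 0,"dy": 0,"dz": 15,"ax": 0,"ay": 0,"az": 0,"grip": 0.735},
    {"dx": 0,"dy": 0,"dz": 10,"ax": 0,"ay": 0,"az": 0,"grip": 0.735},
    {"dx": 0,"dy": 0,"dz": 0,"ax": 0,"ay": 0,"az": 0,"grip": 0.735},
    {"dx": 0,"dy": 0,"dz": 0,"ax": 0,"ay": 0,"az": 0,"grip": 0.735},
  ],
)

```text
clock: 10.0
position: [0.5716, -0.2224, 0.2906]
ee_rot: [-0.0, 0.983, -0.181, -0.001]
contact_force: [-0.7, 0.0, -1.1]
width: 0.0235
gripper_force: 23.2
```

```bash
python3 - <<'E'
from h import *
delta(.5722,-.2226,.264)
s=cam("scene");t=cam("top");o=np.zeros((600,800,3),np.uint8)
o[:,:400]=cv2.resize(s[0][230:320,190:250],(400,600),interpolation=2);o[:300,400:]=cv2.resize(t[0][190:290,390:520],(400,300),interpolation=2)
cv2.imwrite("pics/f3.png",o[:,:,::-1])
E
```

```text
yaw -20.86 tilt 0.14 tool delta mm [ 0.7 -0.  26.6] pos [ 0.5716 -0.2224  0.2906] q [-0.48  0.41  1.59 -0.    1.14  1.45] w 0.023497425014629928 t 10.0
```

View pics/f3.png

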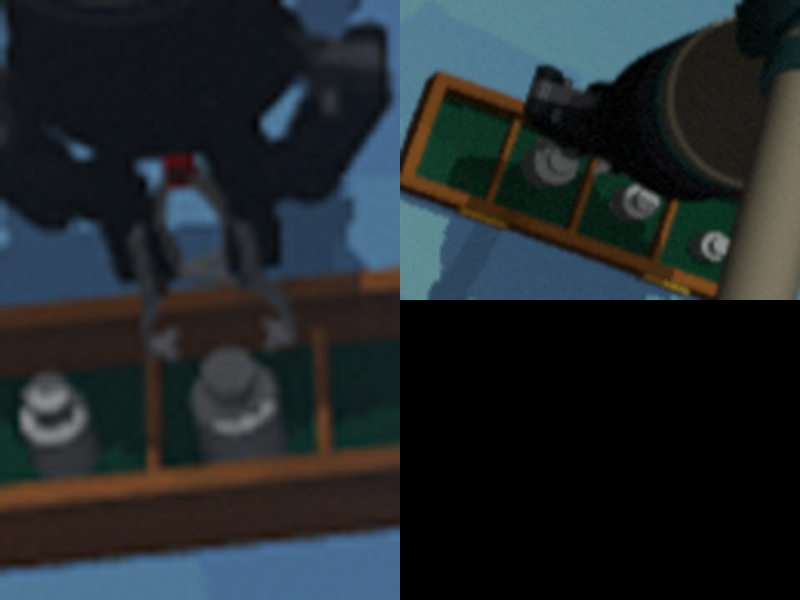

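The jaws, at crop (163,342) and (278,335), straddle the knob at (230,368) from above.

```bash
python3 - <<'E'
from h import *
s=cam("scene"); t=cam("top")
g=cv2.cvtColor(s[0],7);np.set_printoptions(linewidth=200);print(g[274:292,210:238])
a=plane(s,(190+220.5/6.67,230+339/6.67),.0745);b=plane(s,(190+230/6.67,230+368/6.67),.06);print(a,b)
d=(b-a);y=np.radians(-20.86);print("tool",d@[np.cos(y),np.sin(y)],d@[np.sin(y),-np.cos(y)])
E
```

```text
[[ 50  43  45  40  39  43  48  47  47  47  46  47  49  48  50  46  43  45  45  46  49  49  45  39  37  39  37  38]
 [ 50  45  45  49  49  50  49  49  47  45  46  43  44  43  43  39  37  37  35  38  44  53  49  35  33  31  30  31]
 [ 49  49  48  46  43  41  41  42  38  38  36  35  35  34  33  32  32  31  32  30  35  51  52  39  32  32  32  31]
 [ 38  45  48  40  33  33  31  30  32  32  31  31  32  33  30  33  32  32  31  39  41  44  51  46  35  33  34  32]
 [ 32  44  44  34  31  30  31  32  32  31  32  32  32  32  33  32  32  32  31  45  61  60  57  51  38  33  34  36]
 [ 32  46  41  31  39  52  45  33  32  33  33  33  32  32  34  33  35  34  32  38  65  73  74  60  40  33  37  42]
 [ 32  45  48  54  63  71  50  34  33  34  33  33  32  33  32  32  33  33  33  34  63  70  84  69  41  33  39  47]
 [ 33  44  56  68  73  65  43  31  32  32  33  31  31  37  36  34  33  32  31  44  62  56  65  56  36  32  36  46]
 [ 31  41  54  65  68  66  45  31  32  31  32  36  48  57  58  59  50  35  30  40  48  37  33  32  27  27  31  46]
 [ 31  39  50  50  48  64  48  30  29  27  33  54  68  71  71  72
[... 371 characters left out ...]
24  26  25  25  27  40]
 [ 25  32  47  39  30  25  25  25  26  53  58  65  70  70  69  72  69  54  61  71  66  41  23  25  25  26  26  40]
 [ 27  31  46  43  28  25  27  25  37  63  60  55  59  66  63  62  55  43  61  70  73  48  25  26  25  25  25  39]
 [ 25  32  45  42  29  26  26  24  44  66  66  57  51  52  50  48  42  48  64  69  70  49  26  25  24  26  24  40]
 [ 26  33  47  41  29  25  26  26  41  65  70  67  55  48  48  47  45  60  68  94  97  57  26  25  26  24  24  40]
 [ 26  33  46  42  30  26  26  27  33  61  70  69  65  61  57  58  61  65  68 111 106  60  29  25  26  25  25  45]]
[ 0.56985817 -0.22208139] [ 0.57190723 -0.22165746]
tool 0.0017638000096224305 -0.001125776854535907
```

Request:
jog_arm(
  plan=[
    {"dx": 1.2,"dy": -0.5,"dz": 5,"ax": 0,"ay": 0,"az": 0,"grip": 0.735},
    {"dx": 0,"dy": 0,"dz": 5,"ax": 0,"ay": 0,"az": 0,"grip": 0.735},
    {"dx": 0,"dy": 0,"dz": 5,"ax": 0,"ay": 0,"az": 0,"grip": 0.735},
    {"dx": 0,"dy": 0,"dz": 4,"ax": 0,"ay": 0,"az": 0,"grip": 0.735},
    {"dx": 0,"dy": 0,"dz": 0,"ax": 0,"ay": 0,"az": 0,"grip": 0.735},
  ],
)

```text
clock: 10.62
position: [0.5725, -0.2224, 0.2714]
ee_rot: [-0.0, 0.983, -0.181, -0.001]
contact_force: [-0.3, -0.1, -0.9]
width: 0.0234
gripper_force: 23.2
```

Request:
jog_arm(
  plan=[
    {"dx": 0,"dy": 0,"dz": 3,"ax": 0,"ay": 0,"az": 0,"grip": 0.735},
    {"dx": 0,"dy": 0,"dz": 3,"ax": 0,"ay": 0,"az": 0,"grip": 0.735},
    {"dx": 0,"dy": 0,"dz": 0,"ax": 0,"ay": 0,"az": 0,"grip": 0.735},
    {"dx": 0,"dy": 0,"dz": 0,"ax": 0,"ay": 0,"az": 0,"grip": 0.735},
  ],
)

```text
clock: 10.95
position: [0.5729, -0.2226, 0.2665]
ee_rot: [-0.0, 0.983, -0.181, -0.0]
contact_force: [-1.1, -0.2, -1.2]
width: 0.0232
gripper_force: 23.2
```

Request:
jog_arm(
  plan=[
    {"dx": 0,"dy": 0,"dz": 2,"ax": 0,"ay": 0,"az": 0,"grip": 0.735},
    {"dx": 0,"dy": 0,"dz": 0,"ax": 0,"ay": 0,"az": 0,"grip": 0.735},
    {"dx": 0,"dy": 0,"dz": 0,"ax": 0,"ay": 0,"az": 0,"grip": 0.735},
  ],
)

```text
clock: 11.2
position: [0.573, -0.2226, 0.2647]
ee_rot: [0.0, 0.983, -0.181, -0.0]
contact_force: [-0.5, 0.1, 0.6]
width: 0.0232
gripper_force: 23.2
```

Request:
jog_arm(
  plan=[
    {"dx": 0,"dy": 0,"dz": 0,"ax": 0,"ay": 0,"az": 0,"grip": 0.71},
    {"dx": 0,"dy": 0,"dz": 0,"ax": 0,"ay": 0,"az": 0,"grip": 0.69},
    {"dx": 0,"dy": 0,"dz": 0,"ax": 0,"ay": 0,"az": 0,"grip": 0.67},
    {"dx": 0,"dy": 0,"dz": 0,"ax": 0,"ay": 0,"az": 0,"grip": 0.655},
    {"dx": 0,"dy": 0,"dz": 0,"ax": 0,"ay": 0,"az": 0,"grip": 0.64},
    {"dx": 0,"dy": 0,"dz": 0,"ax": 0,"ay": 0,"az": 0,"grip": 0.632},
    {"dx": 0,"dy": 0,"dz": 0,"ax": 0,"ay": 0,"az": 0,"grip": 0.632},
    {"dx": 0,"dy": 0,"dz": 0,"ax": 0,"ay": 0,"az": 0,"grip": 0.632},
  ],
)

```text
clock: 11.87
position: [0.573, -0.2226, 0.2647]
ee_rot: [0.0, 0.983, -0.181, 0.0]
contact_force: [-0.0, -0.5, -0.3]
width: 0.0317
gripper_force: 4.8
```

Request:
jog_arm(
  plan=[
    {"dx": 0,"dy": 0,"dz": 0,"ax": 0,"ay": 0,"az": 0,"grip": 0.636},
    {"dx": 0,"dy": 0,"dz": -2,"ax": 0,"ay": 0,"az": 0,"grip": 0.636},
    {"dx": 0,"dy": 0,"dz": -3,"ax": 0,"ay": 0,"az": 0,"grip": 0.636},
    {"dx": 0,"dy": 0,"dz": -3,"ax": 0,"ay": 0,"az": 0,"grip": 0.636},
    {"dx": 0,"dy": 0,"dz": 0,"ax": 0,"ay": 0,"az": 0,"grip": 0.636},
    {"dx": 0,"dy": 0,"dz": 0,"ax": 0,"ay": 0,"az": 0,"grip": 0.636},
  ],
)

```text
clock: 12.37
position: [0.573, -0.2226, 0.273]
ee_rot: [0.0, 0.983, -0.181, 0.0]
contact_force: [0.5, -0.5, -1.9]
width: 0.0314
gripper_force: 6.1
```

Request:
jog_arm(
  plan=[
    {"dx": 0,"dy": 0,"dz": -6,"ax": 0,"ay": 0,"az": 0,"grip": 0.636},
    {"dx": 0,"dy": 0,"dz": -10,"ax": 0,"ay": 0,"az": 0,"grip": 0.636},
    {"dx": 0,"dy": 0,"dz": -14,"ax": 0,"ay": 0,"az": 0,"grip": 0.636},
    {"dx": 0,"dy": 0,"dz": -16,"ax": 0,"ay": 0,"az": 0,"grip": 0.636},
    {"dx": 0,"dy": 0,"dz": -16,"ax": 0,"ay": 0,"az": 0,"grip": 0.636},
    {"dx": 0,"dy": 0,"dz": -16,"ax": 0,"ay": 0,"az": 0,"grip": 0.636},
    {"dx": 0,"dy": 0,"dz": -12,"ax": 0,"ay": 0,"az": 0,"grip": 0.636},
    {"dx": 0,"dy": 0,"dz": -6,"ax": 0,"ay": 0,"az": 0,"grip": 0.636},
    {"dx": 0,"dy": 0,"dz": 0,"ax": 0,"ay": 0,"az": 0,"grip": 0.636},
    {"dx": 0,"dy": 0,"dz": 0,"ax": 0,"ay": 0,"az": 0,"grip": 0.636},
    {"dx": 0,"dy": 0,"dz": 0,"ax": 0,"ay": 0,"az": 0,"grip": 0.636},
  ],
)

```text
clock: 13.28
position: [0.5727, -0.2224, 0.3679]
ee_rot: [-0.0, 0.983, -0.181, -0.001]
contact_force: [-0.2, -0.6, -2.2]
width: 0.0312
gripper_force: 6.1
```

```bash
python3 - <<'E'
from h import *
delta(.594,.2035,.37)
s=cam("scene");cv2.imwrite("pics/f4.png",cv2.resize(s[0][190:310,180:300],(600,600),interpolation=2)[:,:,::-1])
E
```

```text
yaw -20.87 tilt 0.1 tool delta mm [-131.8 -405.6   -1.8] pos [ 0.5727 -0.2224  0.3679] q [-0.48  0.36  1.48 -0.    1.31  1.45] w 0.031245923394532107 t 13.2833
```

View pics/f4.png

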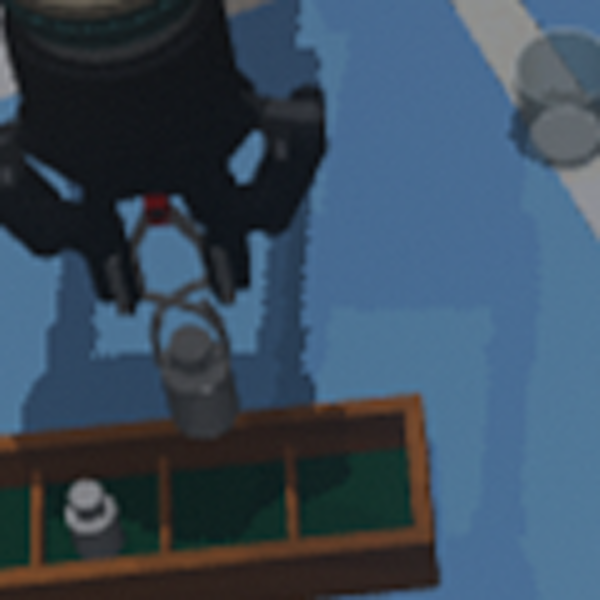

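The weight hangs from the closed jaws at (195,380), clear of the case. Next I'll carry it gently to the pan.

Request:
jog_arm(
  plan=[
    {"dx": -1.8,"dy": -5.4,"dz": 0,"ax": 0,"ay": 0,"az": 0,"grip": 0.636},
    {"dx": -4.4,"dy": -13.5,"dz": 0,"ax": 0,"ay": 0,"az": 0,"grip": 0.636},
    {"dx": -7,"dy": -21.6,"dz": 0,"ax": 0,"ay": 0,"az": 0,"grip": 0.636},
    {"dx": -8.8,"dy": -27,"dz": 0,"ax": 0,"ay": 0,"az": 0,"grip": 0.636},
    {"dx": -8.8,"dy": -27,"dz": 0,"ax": 0,"ay": 0,"az": 0,"grip": 0.636},
    {"dx": -8.8,"dy": -27,"dz": 0,"ax": 0,"ay": 0,"az": 0,"grip": 0.636},
    {"dx": -8.8,"dy": -27,"dz": 0,"ax": 0,"ay": 0,"az": 0,"grip": 0.636},
    {"dx": -8.8,"dy": -27,"dz": 0,"ax": 0,"ay": 0,"az": 0,"grip": 0.636},
    {"dx": -8.8,"dy": -27,"dz": 0,"ax": 0,"ay": 0,"az": 0,"grip": 0.636},
    {"dx": -8.8,"dy": -27,"dz": 0,"ax": 0,"ay": 0,"az": 0,"grip": 0.636},
    {"dx": -8.8,"dy": -27,"dz": 0,"ax": 0,"ay": 0,"az": 0,"grip": 0.636},
    {"dx": -8.8,"dy": -27,"dz": 0,"ax": 0,"ay": 0,"az": 0,"grip": 0.636},
    {"dx": -8.8,"dy": -27,"dz": 0,"ax": 0,"ay": 0,"az": 0,"grip": 0.636},
    {"dx": -8.8,"dy": -27,"dz": 0,"ax": 0,"ay": 0,"az": 0,"grip": 0.636},
    {"dx": -8.8,"dy": -27,"dz": 0,"ax": 0,"ay": 0,"az": 0,"grip": 0.636},
    {"dx": -7,"dy": -21.6,"dz": 0,"ax": 0,"ay": 0,"az": 0,"grip": 0.636},
    {"dx": -4.4,"dy": -13.5,"dz": 0,"ax": 0,"ay": 0,"az": 0,"grip": 0.636},
    {"dx": -1.8,"dy": -5.4,"dz": 0,"ax": 0,"ay": 0,"az": 0,"grip": 0.636},
    {"dx": 0,"dy": 0,"dz": 0,"ax": 0,"ay": 0,"az": 0,"grip": 0.636},
    {"dx": 0,"dy": 0,"dz": 0,"ax": 0,"ay": 0,"az": 0,"grip": 0.636},
  ],
)

```text
clock: 15.0
position: [0.5937, 0.2025, 0.3684]
ee_rot: [0.001, 0.983, -0.181, -0.0]
contact_force: [0.3, -0.6, -2.1]
width: 0.0312
gripper_force: 6.1
```

```bash
python3 - <<'E'
from h import *
delta(.594,.2025,.3225)
E
```

```text
yaw -20.85 tilt 0.09 tool delta mm [ 0.3 -0.2 45.9] pos [0.5937 0.2025 0.3684] q [ 0.22  0.38  1.45 -0.    1.32  2.15] w 0.031226074895474437 t 15.0
```

Request:
jog_arm(
  plan=[
    {"dx": 0,"dy": 0,"dz": 8,"ax": 0,"ay": 0,"az": 0,"grip": 0.636},
    {"dx": 0,"dy": 0,"dz": 12,"ax": 0,"ay": 0,"az": 0,"grip": 0.636},
    {"dx": 0,"dy": 0,"dz": 10,"ax": 0,"ay": 0,"az": 0,"grip": 0.636},
    {"dx": 0,"dy": 0,"dz": 6,"ax": 0,"ay": 0,"az": 0,"grip": 0.636},
    {"dx": 0,"dy": 0,"dz": 3,"ax": 0,"ay": 0,"az": 0,"grip": 0.636},
    {"dx": 0,"dy": 0,"dz": 1,"ax": 0,"ay": 0,"az": 0,"grip": 0.636},
    {"dx": 0,"dy": 0,"dz": 0,"ax": 0,"ay": 0,"az": 0,"grip": 0.636},
    {"dx": 0,"dy": 0,"dz": 0,"ax": 0,"ay": 0,"az": 0,"grip": 0.636},
  ],
)

```text
clock: 15.67
position: [0.5942, 0.2028, 0.3291]
ee_rot: [-0.0, 0.983, -0.181, 0.0]
contact_force: [-0.2, -0.0, -3.0]
width: 0.0313
gripper_force: 6.1
```

Request:
jog_arm(
  plan=[
    {"dx": 0,"dy": 0,"dz": 1,"ax": 0,"ay": 0,"az": 0,"grip": 0.636},
    {"dx": 0,"dy": 0,"dz": 1,"ax": 0,"ay": 0,"az": 0,"grip": 0.636},
    {"dx": 0,"dy": 0,"dz": 0,"ax": 0,"ay": 0,"az": 0,"grip": 0.636},
  ],
)

```text
clock: 15.92
position: [0.5939, 0.2029, 0.3268]
ee_rot: [0.0, 0.983, -0.181, 0.0]
contact_force: [0.2, 0.0, -2.5]
width: 0.0313
gripper_force: 6.1
```

Request:
jog_arm(
  plan=[
    {"dx": 0,"dy": 0,"dz": 1,"ax": 0,"ay": 0,"az": 0,"grip": 0.636},
    {"dx": 0,"dy": 0,"dz": 1,"ax": 0,"ay": 0,"az": 0,"grip": 0.636},
    {"dx": 0,"dy": 0,"dz": 0,"ax": 0,"ay": 0,"az": 0,"grip": 0.636},
    {"dx": 0,"dy": 0,"dz": 0,"ax": 0,"ay": 0,"az": 0,"grip": 0.636},
  ],
)

```text
clock: 16.25
position: [0.594, 0.2029, 0.3247]
ee_rot: [0.0, 0.983, -0.181, 0.0]
contact_force: [-0.8, -0.5, -2.0]
width: 0.0314
gripper_force: 6.1
```

Request:
jog_arm(
  plan=[
    {"dx": 0,"dy": 0,"dz": 1,"ax": 0,"ay": 0,"az": 0,"grip": 0.636},
    {"dx": 0,"dy": 0,"dz": 0,"ax": 0,"ay": 0,"az": 0,"grip": 0.636},
    {"dx": 0,"dy": 0,"dz": 0,"ax": 0,"ay": 0,"az": 0,"grip": 0.636},
  ],
)

```text
clock: 16.5
position: [0.5941, 0.2029, 0.3241]
ee_rot: [-0.0, 0.983, -0.181, 0.0]
contact_force: [0.3, 0.5, 0.2]
width: 0.031
gripper_force: 6.0
```

Request:
jog_arm(
  plan=[
    {"dx": 0,"dy": 0,"dz": 1,"ax": 0,"ay": 0,"az": 0,"grip": 0.636},
    {"dx": 0,"dy": 0,"dz": 0,"ax": 0,"ay": 0,"az": 0,"grip": 0.636},
    {"dx": 0,"dy": 0,"dz": 0,"ax": 0,"ay": 0,"az": 0,"grip": 0.636},
  ],
)

```text
clock: 16.75
position: [0.594, 0.2029, 0.3229]
ee_rot: [-0.0, 0.983, -0.181, 0.0]
contact_force: [-0.2, -0.1, 1.4]
width: 0.0311
gripper_force: 6.0
```

Request:
jog_arm(
  plan=[
    {"dx": 0,"dy": 0,"dz": 1,"ax": 0,"ay": 0,"az": 0,"grip": 0.636},
    {"dx": 0,"dy": 0,"dz": 0,"ax": 0,"ay": 0,"az": 0,"grip": 0.636},
    {"dx": 0,"dy": 0,"dz": 0,"ax": 0,"ay": 0,"az": 0,"grip": 0.636},
  ],
)

```text
clock: 17.0
position: [0.594, 0.2029, 0.3216]
ee_rot: [0.0, 0.983, -0.181, 0.0]
contact_force: [-0.3, -0.3, 0.4]
width: 0.0313
gripper_force: 6.0
```

Request:
jog_arm(
  plan=[
    {"dx": 0,"dy": 0,"dz": 0,"ax": 0,"ay": 0,"az": 0,"grip": 0.65},
    {"dx": 0,"dy": 0,"dz": 0,"ax": 0,"ay": 0,"az": 0,"grip": 0.66},
    {"dx": 0,"dy": 0,"dz": 0,"ax": 0,"ay": 0,"az": 0,"grip": 0.67},
    {"dx": 0,"dy": 0,"dz": 0,"ax": 0,"ay": 0,"az": 0,"grip": 0.69},
    {"dx": 0,"dy": 0,"dz": 0,"ax": 0,"ay": 0,"az": 0,"grip": 0.71},
    {"dx": 0,"dy": 0,"dz": 0,"ax": 0,"ay": 0,"az": 0,"grip": 0.735},
    {"dx": 0,"dy": 0,"dz": 0,"ax": 0,"ay": 0,"az": 0,"grip": 0.735},
    {"dx": 0,"dy": 0,"dz": 0,"ax": 0,"ay": 0,"az": 0,"grip": 0.735},
  ],
)

```text
clock: 17.67
position: [0.5939, 0.2029, 0.3216]
ee_rot: [0.0, 0.983, -0.181, -0.0]
contact_force: [-0.8, 0.7, -1.2]
width: 0.0232
gripper_force: 23.2
```

```bash
python3 - <<'E'
from h import *
s=cam("scene"); g=cv2.resize(s[0][150:260,350:450],(600,600),interpolation=2); cv2.imwrite("pics/p1.png",g[:,:,::-1])
E
```

Request:
jog_arm(
  plan=[
    {"dx": 0,"dy": 0,"dz": -3,"ax": 0,"ay": 0,"az": 0,"grip": 0.735},
    {"dx": 0,"dy": 0,"dz": -3,"ax": 0,"ay": 0,"az": 0,"grip": 0.735},
    {"dx": 0,"dy": 0,"dz": -3,"ax": 0,"ay": 0,"az": 0,"grip": 0.735},
    {"dx": 0,"dy": 0,"dz": 0,"ax": 0,"ay": 0,"az": 0,"grip": 0.735},
    {"dx": 0,"dy": 0,"dz": 0,"ax": 0,"ay": 0,"az": 0,"grip": 0.735},
  ],
)

```text
clock: 18.13
position: [0.594, 0.2029, 0.3311]
ee_rot: [-0.0, 0.983, -0.181, 0.0]
contact_force: [0.6, 0.1, -0.6]
width: 0.023
gripper_force: 23.2
```

```bash
python3 - <<'E'
from h import *
s=cam("scene"); g=cv2.resize(s[0][160:250,350:450],(667,600),interpolation=2); cv2.imwrite("pics/p2.png",g[:,:,::-1])
E
```

```text
(no output)
```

View pics/p2.png

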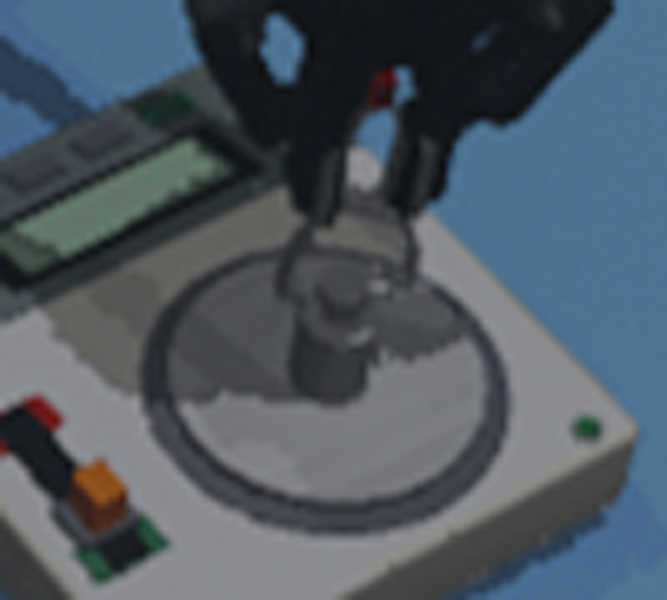

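The weight stands upright near the pan centre at (328,350), with the open jaws around the knob and not hooked. The lock is at green.

Request:
jog_arm(
  plan=[
    {"dx": 0,"dy": 0,"dz": -4,"ax": 0,"ay": 0,"az": 0,"grip": 0.735},
    {"dx": 0,"dy": 0,"dz": -5,"ax": 0,"ay": 0,"az": 0,"grip": 0.735},
    {"dx": 0,"dy": 0,"dz": -8,"ax": 0,"ay": 0,"az": 0,"grip": 0.735},
    {"dx": 0,"dy": 0,"dz": -14,"ax": 0,"ay": 0,"az": 0,"grip": 0.735},
    {"dx": 0,"dy": 0,"dz": -20,"ax": 0,"ay": 0,"az": 0,"grip": 0.735},
    {"dx": 5,"dy": 13.5,"dz": 0,"ax": 0,"ay": 0,"az": 0,"grip": 0.735},
    {"dx": 10,"dy": 26.9,"dz": 0,"ax": 0,"ay": 0,"az": 0,"grip": 0.735},
    {"dx": 10,"dy": 26.9,"dz": 0,"ax": 0,"ay": 0,"az": 0,"grip": 0.735},
    {"dx": 10,"dy": 26.9,"dz": 0,"ax": 0,"ay": 0,"az": 0,"grip": 0.735},
    {"dx": 10,"dy": 26.9,"dz": 0,"ax": 0,"ay": 0,"az": 0,"grip": 0.735},
    {"dx": 10,"dy": 26.9,"dz": 0,"ax": 0,"ay": 0,"az": 0,"grip": 0.735},
    {"dx": 10,"dy": 26.9,"dz": 0,"ax": 0,"ay": 0,"az": 0,"grip": 0.735},
    {"dx": 10,"dy": 26.9,"dz": 0,"ax": 0,"ay": 0,"az": 0,"grip": 0.735},
    {"dx": 10,"dy": 26.9,"dz": 0,"ax": 0,"ay": 0,"az": 0,"grip": 0.735},
    {"dx": 10,"dy": 26.9,"dz": 0,"ax": 0,"ay": 0,"az": 0,"grip": 0.735},
    {"dx": 10,"dy": 26.9,"dz": 0,"ax": 0,"ay": 0,"az": 0,"grip": 0.735},
    {"dx": 10,"dy": 26.9,"dz": 0,"ax": 0,"ay": 0,"az": 0,"grip": 0.735},
    {"dx": 5,"dy": 13.5,"dz": 0,"ax": 0,"ay": 0,"az": 0,"grip": 0.735},
    {"dx": 0,"dy": 0,"dz": 0,"ax": 0,"ay": 0,"az": 0,"grip": 0.735},
    {"dx": 0,"dy": 0,"dz": 0,"ax": 0,"ay": 0,"az": 0,"grip": 0.735},
  ],
)

```text
clock: 19.85
position: [0.5906, -0.1422, 0.3814]
ee_rot: [-0.0, 0.983, -0.182, -0.0]
contact_force: [1.1, -0.0, -0.9]
width: 0.0227
gripper_force: 23.2
```

```bash
python3 - <<'E'
from h import *
delta(.5911,-.1414,.2436)
s=cam("scene"); t=cam("top")
print("spine",[(x,plane(s,x[1],.26)) for x in blobs(s,(165,110,40),(180,255,255),4,(235,200,275,250))[0]])
# knob on pan in top
b=[x for x in blobs(t,(0,0,136),(180,60,255),6,(180,205,245,268))[0]];print(b)
E
```

```text
yaw -20.99 tilt 0.07 tool delta mm [  0.2  -0.8 137.8] pos [ 0.5906 -0.1422  0.3814] q [-0.35  0.34  1.47  0.    1.33  1.59] w 0.02270919105551138 t 19.85
spine [((14, array([253.57, 216.29]), array([252, 215,   5,   4], dtype=int32)), array([ 0.5857248 , -0.14243104]))]
[(79, array([183.8 , 208.62]), array([180, 205,  13,  13], dtype=int32)), (113, array([239.95, 210.08]), array([230, 205,  15,  18], dtype=int32)), (2565, array([209.42, 234.63]), array([180, 206,  60,  59], dtype=int32)), (151, array([239.02, 261.32]), array([228, 248,  17,  20], dtype=int32)), (86, array([184.27, 263.45]), array([180, 255,  15,  13], dtype=int32))]
```

Request:
jog_arm(
  plan=[
    {"dx": 0,"dy": -0.8,"dz": 20,"ax": 0,"ay": 0,"az": 0,"grip": 0.735},
    {"dx": 0,"dy": 0,"dz": 30,"ax": 0,"ay": 0,"az": 0,"grip": 0.735},
    {"dx": 0,"dy": 0,"dz": 30,"ax": 0,"ay": 0,"az": 0,"grip": 0.735},
    {"dx": 0,"dy": 0,"dz": 20,"ax": 0,"ay": 0,"az": 0,"grip": 0.735},
    {"dx": 0,"dy": 0,"dz": 12,"ax": 0,"ay": 0,"az": 0,"grip": 0.735},
    {"dx": 0,"dy": 0,"dz": 0,"ax": 0,"ay": 0,"az": 0,"grip": 0.735},
    {"dx": 0,"dy": 0,"dz": 5,"ax": 0,"ay": 0,"az": 0,"grip": 0.735},
    {"dx": 0,"dy": 0,"dz": 5,"ax": 0,"ay": 0,"az": 0,"grip": 0.735},
    {"dx": 0,"dy": 0,"dz": 5,"ax": 0,"ay": 0,"az": 0,"grip": 0.735},
    {"dx": 0,"dy": 0,"dz": 5,"ax": 0,"ay": 0,"az": 0,"grip": 0.735},
    {"dx": 0,"dy": 0,"dz": 3,"ax": 0,"ay": 0,"az": 0,"grip": 0.735},
    {"dx": 0,"dy": 0,"dz": 0,"ax": 0,"ay": 0,"az": 0,"grip": 0.735},
    {"dx": 0,"dy": 0,"dz": 0,"ax": 0,"ay": 0,"az": 0,"grip": 0.735},
  ],
)

```text
clock: 21.03
position: [0.5913, -0.141, 0.2467]
ee_rot: [0.0, 0.983, -0.181, 0.0]
contact_force: [-0.5, 1.1, -0.8]
width: 0.0234
gripper_force: 23.2
```

Request:
jog_arm(
  plan=[
    {"dx": 0,"dy": 0,"dz": 3,"ax": 0,"ay": 0,"az": 0,"grip": 0.735},
    {"dx": 0,"dy": 0,"dz": 0,"ax": 0,"ay": 0,"az": 0,"grip": 0.71},
    {"dx": 0,"dy": 0,"dz": 0,"ax": 0,"ay": 0,"az": 0,"grip": 0.68},
    {"dx": 0,"dy": 0,"dz": 0,"ax": 0,"ay": 0,"az": 0,"grip": 0.66},
    {"dx": 0,"dy": 0,"dz": 0,"ax": 0,"ay": 0,"az": 0,"grip": 0.64},
    {"dx": 0,"dy": 0,"dz": 0,"ax": 0,"ay": 0,"az": 0,"grip": 0.63},
    {"dx": 0,"dy": 0,"dz": 0,"ax": 0,"ay": 0,"az": 0,"grip": 0.63},
    {"dx": 0,"dy": 0,"dz": 0,"ax": 0,"ay": 0,"az": 0,"grip": 0.63},
  ],
)

```text
clock: 21.7
position: [0.5913, -0.1409, 0.2438]
ee_rot: [0.0, 0.983, -0.181, 0.0]
contact_force: [-0.7, -0.0, 0.1]
width: 0.0319
gripper_force: 6.2
```

```bash
python3 - <<'E'
from h import *
delta(.5911,-.1414,.2436)
s=cam("scene")
print("spine",[(x,plane(s,x[1],.131)) for x in blobs(s,(165,110,40),(180,255,255),4,(250,245,275,275))[0]])
E
```

```text
yaw -20.88 tilt 0.02 tool delta mm [-0.1  0.5  0.2] pos [ 0.5913 -0.1409  0.2438] q [-0.35  0.45  1.66 -0.    1.03  1.59] w 0.0318560675197755 t 21.7
spine [((13, array([260., 259.]), array([258, 258,   5,   3], dtype=int32)), array([ 0.59356766, -0.14342076]))]
```

Request:
jog_arm(
  plan=[
    {"dx": 0,"dy": 0,"dz": 0,"ax": 0,"ay": 0,"az": 0,"grip": 0.61},
    {"dx": 0,"dy": 0,"dz": 0,"ax": 0,"ay": 0,"az": 0,"grip": 0.58},
    {"dx": 0,"dy": 0,"dz": 0,"ax": 0,"ay": 0,"az": 0,"grip": 0.5},
    {"dx": 0,"dy": 0,"dz": 0,"ax": 0,"ay": 0,"az": 0,"grip": 0.3},
    {"dx": 0,"dy": 0,"dz": 0,"ax": 0,"ay": 0,"az": 0,"grip": 0.1},
    {"dx": 0,"dy": 0,"dz": 0,"ax": 0,"ay": 0,"az": 0,"grip": 0.1},
    {"dx": 0,"dy": 0,"dz": 0,"ax": 0,"ay": 0,"az": 0,"grip": 0.1},
    {"dx": 0,"dy": 0,"dz": 0,"ax": 0,"ay": 0,"az": 0,"grip": 0.1},
  ],
)

```text
clock: 22.42
position: [0.5913, -0.1408, 0.2437]
ee_rot: [0.0, 0.983, -0.181, 0.0]
contact_force: [-0.9, 0.7, 0.4]
width: 0.0768
gripper_force: 0.0
```

```bash
python3 - <<'E'
from h import *
delta(.5911,-.1414,.2436)
s=cam("scene")
print("spine",[(x,plane(s,x[1],.131)) for x in blobs(s,(165,110,40),(180,255,255),4,(250,245,275,275))[0]])
E
```

```text
yaw -20.87 tilt 0.01 tool delta mm [-0.   0.6  0.1] pos [ 0.5913 -0.1408  0.2437] q [-0.35  0.45  1.66 -0.    1.03  1.59] w 0.07677259868010432 t 22.4167
spine [((15, array([260.6 , 259.53]), array([259, 258,   4,   5], dtype=int32)), array([ 0.59533273, -0.14290361]))]
```

Request:
jog_arm(
  plan=[
    {"dx": 0,"dy": 0,"dz": -10,"ax": 0,"ay": 0,"az": 0,"grip": 0.1},
    {"dx": 0,"dy": 0,"dz": -25,"ax": 0,"ay": 0,"az": 0,"grip": 0.1},
    {"dx": 0,"dy": 0,"dz": -36,"ax": 0,"ay": 0,"az": 0,"grip": 0.1},
    {"dx": 0,"dy": 0,"dz": -36,"ax": 0,"ay": 0,"az": 0,"grip": 0.1},
    {"dx": -36,"dy": 0,"dz": -20,"ax": 0,"ay": 0,"az": 0,"grip": 0.1},
    {"dx": -38,"dy": 0,"dz": 0,"ax": 0,"ay": 0,"az": 0,"grip": 0.1},
    {"dx": -38,"dy": 0,"dz": 0,"ax": 0,"ay": 0,"az": 0,"grip": 0.1},
    {"dx": -38,"dy": 0,"dz": 0,"ax": 0,"ay": 0,"az": 0,"grip": 0.1},
    {"dx": -38,"dy": 0,"dz": 0,"ax": 0,"ay": 0,"az": 0,"grip": 0.1},
    {"dx": -38,"dy": 0,"dz": 0,"ax": 0,"ay": 0,"az": 0,"grip": 0.1},
    {"dx": 0,"dy": 0,"dz": 0,"ax": 0,"ay": 0,"az": 0,"grip": 0.1},
    {"dx": 0,"dy": 0,"dz": 0,"ax": 0,"ay": 0,"az": 0,"grip": 0.1},
  ],
)

```text
clock: 23.47
position: [0.3782, -0.0595, 0.3716]
ee_rot: [0.0, 0.983, -0.181, 0.001]
contact_force: [0.7, 0.7, 0.4]
width: 0.0766
gripper_force: 0.0
```

```bash
python3 - <<'E'
from h import *
s=cam("scene");t=cam("top")
rt=blobs(t,(0,130,90),(6,255,255),6,(395,215,420,240))[0];rs=blobs(s,(165,110,40),(180,255,255),4,(250,250,272,268))[0];print(rt,rs)
print("spine",tri(t,rt[0][1],s,rs[0][1]))
b=blobs(s,(4,150,60),(22,255,255),6,(345,215,385,260))[0];print("lock",plane(s,b[0][1],.076))
g=cv2.cvtColor(t[0],7)[190:280,165:260];d=cv2.inRange(g,0,112);n,l,st,ce=cv2.connectedComponentsWithStats(d)
print([(st[i],ce[i]+(165,190)) for i in range(1,n) if st[i,4]>10])
np.set_printoptions(linewidth=200);print(cv2.cvtColor(t[0],7)[224:246:1,198:222])
E
```

```text
[(23, array([406.39, 228.26]), array([404, 226,   6,   6], dtype=int32))] [(16, array([260.5, 258.5]), array([259, 257,   4,   4], dtype=int32))]
spine (array([ 0.59104587, -0.14010987,  0.1271348 ]), np.float64(0.0023982146144856326))
lock [0.60369778 0.10400318]
[(array([59,  4,  7,  2, 11], dtype=int32), array([227.09090909, 194.36363636])), (array([36,  6,  7,  2, 12], dtype=int32), array([204.33333333, 196.41666667])), (array([13,  8,  7,  2, 12], dtype=int32), array([180.91666667, 198.41666667])), (array([  10,   11,   72,   70, 1089], dtype=int32), array([213.05417815, 237.06244261])), (array([ 5, 12,  6,  5, 23], dtype=int32), array([172.39130435, 204.2173913 ])), (array([91, 26,  4, 18, 37], dtype=int32), array([258.21621622, 222.37837838])), (array([ 36,  36,  17,  18, 156], dtype=int32), array([210.91666667, 235.84615385])), (array([68, 87, 27,  3, 48], dtype=int32), array([248.72916667, 278.47916667]))]
[[133 133 134 133 123 131 134 131 134 135 133 128 131 133 133 133 134 135 134 136 134 137 135 132]
 [135 135 133 133 107 121 129 126 131 134 133 120 117 123 132 133 133 13
[... 1307 characters left out ...]
4 136]
 [136 133 131 122 131 131 117 110 111 102  98  72  43  30  26  28  38  54  85 101 129 134 135 136]
 [135 133 136 134 133 128 102  93  81  61  47  32  31  31  33  50  68  88 100 114 131 133 136 134]
 [134 133 136 136 133 133 118 103  90  73  58  50  57  57  65  76  95 101 117 129 135 133 136 135]
 [135 136 133 135 134 135 129 119 103  97  87  79  86  86  97  96 101 115 133 135 136 135 133 135]
 [134 136 132 133 134 135 135 131 120 116 101  98  99  99  99 110 117 130 135 133 135 133 135 132]
 [135 135 136 135 135 135 135 134 134 130 118 116 115 117 115 129 135 136 132 134 134 132 134 133]
 [135 136 135 134 133 134 132 137 134 134 132 134 133 133 132 135 134 135 136 138 134 134 135 136]]
```

```bash
python3 -c "
from rig import manip
print(manip.sign_off())"
```

```text
the job is handed in; nothing more can be done
None
```

The lock is at its green stop, the 200 g weight stands upright near the middle of the pan, and the forceps are clipped back where they were on the end wall; the job was handed in at about 23.5 s, with no verdict returned.

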